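Close up the driver-bit case

TASK

Close up the red driver-bit case: first fold its upright bit rack right down flat into the case, then swing the open lid over and press it down until it is fully shut and the spring catch at the front has snapped over its lip. Only push with the fingertips: pick nothing up, keep the case where it stands, and leave the other things on the bench alone.

Things in the scene. Friction and masses are not known exactly. Their poses are not given: they have to be found in the camera images.
- bit_case: red sheet-steel driver-bit case, 170 mm deep (x) x 260 mm wide (y), rim 58 mm above the mat, about 2.2 kg, standing loose on four rubber feet. Origin: centre of its underside, on the mat. Axes: x points from the front (spring catch) to the rear (lid hinge), y to its left, z up. It may stand turned up to 0.65 rad either way
- bit_rack (a joint): angle of the grey bit rack (flap), rad: 0 = folded flat inside the case, starts standing up at 1.35 to 1.65, 1.75 = its stop, leaning to the front. It turns about an axis along the case's y through point rack_hinge near the front wall; the free edge swings rearward (+x) and down as it folds. Friction hinge of about 0.2 N m: it stays where it is left
- rack_hinge (a point): point on the rack's hinge axis at mid-width, 44 mm above the mat, 62 mm in front of the case's centre
- rack_push (a point): point on the rack's front face (its upper face once folded) at mid-width, 95 mm from its hinge axis: a bare strip 50 mm wide between two rows of three clipped bits (12 mm proud of the face, ending 91 mm from the axis; beyond that the face is bare over its full width up to the lip)
- rack_edge (a point): middle of the rack's free edge, 122 mm from its hinge axis. The rack is a 208 mm wide, 4 mm thick plate; an orange thumb lip, 56 mm wide, 6 mm thick (along the plate) and 11 mm proud of the front face, runs along this edge at mid-width
- case_lid (a joint): angle of the red lid, rad: 0 = fully shut; starts wide open at 1.6 to 1.8; stop at 1.9. It turns about an axis along the case's y through point lid_hinge at the rear rim. Friction hinge of about 0.4 N m: it stays where it is left. On the way down its lip first meets the spring catch at about 0.08 rad and stays ajar there; some 6 to 10 N straight down near its front edge snaps it home. With the rack standing up, the lid jams on it at about half-way
- lid_hinge (a point): point on the lid's hinge axis at mid-width, on the rear rim, 58 mm above the mat, 86 mm behind the case's centre
- lid_push (a point): point on the lid's outer face (upper face when shut, rear face when open) at mid-width, 145 mm from the hinge axis; the outer face lies 17 mm off the plane through the hinge axis, and is plain here
- lid_edge (a point): middle of the lid's free (front) edge on its outer face, 172 mm from the hinge axis; lid 262 mm wide, outer face 75 mm above the mat when shut
- case_catch (a joint): angle of the steel spring catch at the middle of the case's front wall (36 mm wide, top 74 mm above the mat), rad: 0 = upright, sprung home; grows as the lid's lip bends it outward (to about 0.09 while the lip passes), springs back by itself. It needs no touch
- wrench: chrome ratchet ring / open end wrench lying on the mat left of the case, 194 mm long, 10 mm thick; origin at the centre of its underside. To be left alone
- thread_bottle: small red sealant bottle with a white nozzle standing right of the case, 44 mm across, 106 mm tall; origin at the centre of its underside. To be left alone
- grease_tin: flat tin with a white lid and an orange band close to the right of the case, 65 mm across, 32 mm tall; origin at the centre of its underside. To be left alone
- paint_marker: black and white marker pen lying in front of the case, 139 mm long, 16 mm thick; origin at the centre of its underside. To be left alone
- spray_can: green and white aerosol can standing to the right, 68 mm across, 233 mm tall; origin at the centre of its underside. To be left alone
- brake_rotor: bronze and steel brake rotor standing at the rear left, 131 x 84 x 124 mm; origin at the centre of its underside. To be left alone

How it is judged:
By the outcome, as a careful person would: the job done as asked, in the order asked, and still so for the second after the job is handed in, with the robot touching nothing.
It also fails if it takes over 51 s, if anything falls off the work surface, if the arm or the gripper's body presses on something with over 40 N, if the wrist force passes 120 N, or if a joint passes its speed limit or range.

ROBOT

A 6-joint arm with a two-finger parallel gripper is mounted at the origin on a cart in front of the work surface, level with it; the furniture and walls round the work are solid. World frame = base frame: x ahead of the robot, y to its left, z up, the work surface at z = 0. Lengths are in m, angles in degrees, forces in N, time in s.
With the tool pointing down it reaches from about 0.35 to 0.875 m from the base axis. Payload 4.2 kg.
Tool frame: the origin (TCP) lies on the centre line of the jaws, within the pads' length; the fingertips stand 19 mm ahead of it and the grasp point (between the pads) is the TCP; z points along the fingers, y is the line along which they close (so a half turn about z gives the same grasp; the last joint's range is limited). The gripper opens to 87 mm and grips with 3 to 60 N. Pads are 19 mm wide; open, the fingers measure 117 mm over their backs; the gripper's body (75 mm by 190 mm) begins 51 mm behind the grasp point.
Start: joints at [-49.125, 22.042, 0.453, 0, -68.411, -14.817], TCP at [0.275, -0.561, 0.242] pointing down, gripper open.
Joint ranges: [-179.83, 179.83], [-69.29, 118.12], [-61.27, 80.66], [-181.25, 117.63], [-171.15, -9.14], [-177.46, 177.46]. Speed limits (degrees/s): [159.86, 159.86, 180, 180, 180, 180].

INTERFACE

Orientations are given as a 3x3 rotation matrix whose columns are the frame's x, y, z axes.
In Python, from station import sense, capture, finish_job, search_frame, masks_of gives the robot as it stands.
- The arm moves only by the tool drive_tool, never from a script. Its argument "rows" is a list of rows, each a list of 7 numbers: the opening in per cent of the stroke, from 0 (shut) to 100 (fully open), then the shift along the world's x, y, z in mm, then the turn, a rotation vector about the world's x, y, z in rad. In form: [[fingers, dx, dy, dz, wx, wy, wz], ...]. A call has 1 to 5 rows; each row shifts and turns the commanded pose from where the row before left it; what a row does not reach is not made up. A row lasts 1/12 s, in which the tool goes at most 41.7 mm and 7.16 degrees, less where a joint would pass 70% of its speed; a pose out of reach is approached as far as the arm can. A call is refused whole if a number of a shift passes 41.7 or a number of a turn 0.125, either way. A call with a gripper value outside its range is refused whole. The fingers move at their own pace and stop on an object; the grip force is fixed at half the most. Time passes only in rows, so rows that do not move let the fingers close. It gives the time, the measured TCP pose, the force, the opening and the grip force at its end, in the units of the state.
- sense(): the state, without advancing time (a new reading comes with each control period).
- capture(name): name is "side" or "top"; returns a dict with "frame" (420x560x3 uint8, red, green, blue), "z_map" (420x560 float32, m along the optical axis (not along the pixel's ray), 0 where there is no reading), "fx", "fy", "cx", "cy" (pixels), "R" (3x3) and "t" (3): a world point X has camera coordinates R X + t. Camera axes: x right, y down, z forward; pixel columns grow to the right and rows downward; lengths in m; the calibration is good to about 2 mm. A picture is of the moment at which its call begins.
- finish_job(): hands the job in; it is judged then, once.
Trained networks look in a picture, given as the dict that the camera call returned (one of the last four; its "shot" number tells which), for a name from the list of things; names that differ only in an ending like _2 or _b are one class to them, and where a whole thing is asked for, a point or a joint stands for the part that bears it (a point fixed in the world has none). Each returns a list of dicts, best first, with "p" (0 to 1); they miss things now and then, are a little off and sometimes report something else, mostly with a low value. They report only what shows in the picture. A call takes as long as a camera call.
- search_frame(label, picture): "xy" ([column, row] in pixels, amid what is visible of it).
- masks_of(label, picture): "region" (420x560 bool, what is visible of it) and "xy" ([column, row] in pixels, amid what is visible of it).
The state is a dict: "time_s": time; "joints": joint angles; "joint_velocities": joint speeds; "effort": joint torques, N m; "tcp_pos": TCP position; "ee_rot": TCP orientation; "wrist_force": force on the tool from outside, world axes, zero at the start; "moment": the same for the moment, N m; "gripper_width": opening from 0.0 (shut) to 1.0 (fully open); "gripper_force": force on a finger pad.
Only numpy, scipy, OpenCV 4.12 (cv2) and the standard library are available. Lean on these libraries where they do the work, as an engineer would, in place of code of your own. Each camera call takes 0.05 s, during which the arm holds its last target. There are 200 camera calls.

## Working session

There is one attempt and no reset: what is moved stays moved. The work goes in short steps, Python scripts to look and compute and a tool call to move; the robot and the scene stay as the last step left them, time stands still between calls to the robot, and variables do not carry over. Pictures are saved under pics/ and viewed, at most 10 in all, crops included, and the job is handed in when it is done.

Besides the shell and the picture viewer there is one more tool, called after "Emit:" in YAML: its name, and indented under it one key for each argument. drive_tool: Moves the arm, as the interface text tells. Its arguments: {"type":"object","properties":{"rows":{"type":"array"}},"required":["rows"]}

```bash
mkdir -p pics
cat > h.py <<'E'
import numpy as np, cv2
from station import sense, capture, finish_job, search_frame, masks_of
def cloud(d):
    z=d["z_map"]; v,u=np.mgrid[:z.shape[0],:z.shape[1]]
    P=np.stack([(u-d["cx"])/d["fx"]*z,(v-d["cy"])/d["fy"]*z,z],-1)
    return (P-np.array(d["t"]).ravel())@np.array(d["R"]), z>0
def save(d,n): cv2.imwrite(f"pics/{n}.png",d["frame"][:,:,::-1])
E
python3 - <<'E'
from h import *
np.set_printoptions(precision=3,suppress=True)
for c in ("side","top"):
    d=capture(c); save(d,c+"0"); P,ok=cloud(d)
    np.savez(c+"0.npz",P=P,ok=ok,f=d["frame"])
    R=np.array(d["R"]);print(c,"cam at",-R.T@np.array(d["t"]).ravel(),"axis",R[2])
    for l in ["bit_case","rack_push","rack_edge","lid_push","lid_edge","case_catch","rack_hinge","lid_hinge"]:
        r=search_frame(l,d)
        print(l,[(np.round(x["xy"]),round(x["p"],2),P[int(x["xy"][1]),int(x["xy"][0])]) for x in r[:2]])
s=sense();print(s)
E
```

```text
side cam at [0.382 1.128 1.095] axis [ 0.091 -0.736 -0.67 ]
bit_case [(array([270., 249.]), 0.75, array([0.556, 0.105, 0.011]))]
rack_push [(array([294., 234.]), 0.79, array([0.469, 0.164, 0.141])), (array([238., 237.]), 0.65, array([0.609, 0.277, 0.227]))]
rack_edge [(array([295., 239.]), 0.95, array([0.465, 0.171, 0.127]))]
lid_push [(array([240., 238.]), 0.84, array([0.606, 0.278, 0.229]))]
lid_edge [(array([242., 238.]), 0.68, array([0.6  , 0.28 , 0.227]))]
case_catch [(array([245., 211.]), 0.67, array([0.648, 0.006, 0.076])), (array([303., 240.]), 0.5, array([0.444, 0.124, 0.078]))]
rack_hinge [(array([293., 237.]), 0.86, array([0.473, 0.149, 0.113]))]
lid_hinge [(array([239., 235.]), 0.66, array([0.611, 0.265, 0.226]))]
top cam at [ 0.279 -0.038  1.293] axis [ 0.197  0.031 -0.98 ]
bit_case [(array([224., 186.]), 0.82, array([0.593, 0.173, 0.01 ]))]
rack_push [(array([230., 219.]), 0.92, array([0.48 , 0.122, 0.118])), (array([213., 159.]), 0.26, array([0.631, 0.19 , 0.14 ]))]
rack_edge [(array([229., 220.]), 0.72, array([0.476, 0.128, 0.105]))]
lid_push [(array([213., 159.]), 0.
[... 220 characters left out ...]
.11 , 0.071]))]
rack_hinge [(array([229., 220.]), 0.57, array([0.476, 0.128, 0.105]))]
lid_hinge [(array([214., 158.]), 0.91, array([0.634, 0.188, 0.141]))]
{'time_s': 0.9, 'joints': array([-49.127,  22.038,   0.453,  -0.001, -68.412, -14.815]), 'joint_velocities': array([ 0.123, -0.017,  0.071,  0.057, -0.016, -0.073]), 'effort': array([  0.   , -39.046,  18.763,   4.224,   0.016,  -0.   ]), 'tcp_pos': array([ 0.275, -0.561,  0.242]), 'ee_rot': array([[-0.898, -0.439,  0.   ],
       [-0.439,  0.898, -0.   ],
       [-0.   , -0.   , -1.   ]]), 'wrist_force': array([-0.635, -0.374, -0.166]), 'moment': array([-0.031, -0.089,  0.041]), 'gripper_force': 0.0, 'gripper_width': 0.9973285023990034}
```

```bash
python3 -c "
import cv2,numpy as np
a=cv2.imread('pics/side0.png');b=cv2.imread('pics/top0.png')
cv2.imwrite('pics/both0.png',cv2.resize(np.hstack([a,b]),(800,300)))"
```

```text
(no output)
```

View pics/side0.png

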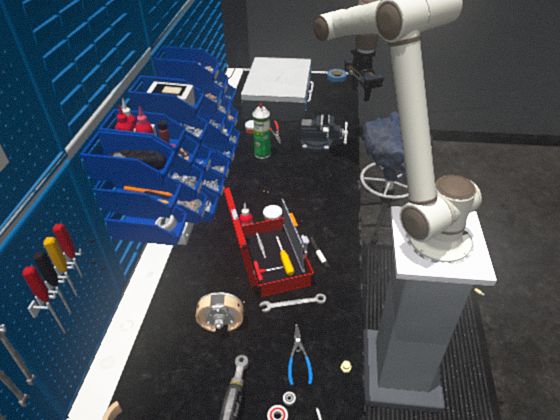

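View pics/top0.png

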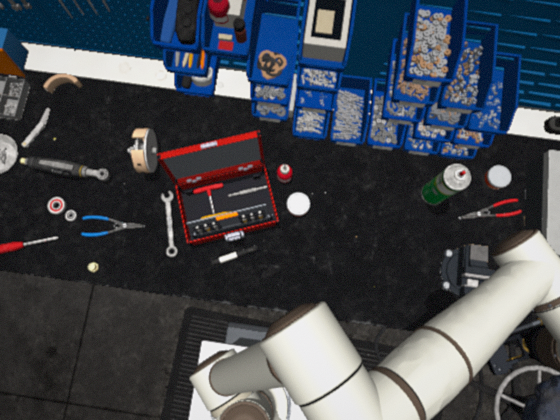

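The side view shows the case around (270,255), lid at (235,215) and rack at (295,235). The top view shows the case at (225,195), with the catch at (234,239), the tin at (298,203) and the marker at (235,255). Next I'll fit the pose from the clouds.

Run:
```python
from h import *
np.set_printoptions(precision=3,suppress=True)
Q=[]
for c in ("top","side"):
    n=np.load(c+"0.npz"); P=n["P"]; f=n["f"].astype(int); ok=n["ok"]
    box=ok&(abs(P[...,0]-.54)<.2)&(abs(P[...,1]-.16)<.22)
    red=box&(f[...,0]>90)&(f[...,0]>2*f[...,1])&(f[...,0]>2*f[...,2])
    rim=red&(P[...,2]>.048)&(P[...,2]<.068)
    pts=P[rim]; print(c,"rim n",len(pts),"rect",cv2.minAreaRect((pts[:,:2]*1000).astype(np.float32)))
    # lid: above 0.085
    hi=box&(P[...,2]>.085)&(P[...,2]<.3)&(P[...,0]>.54)&red
    L=P[hi]; m=L.mean(0); 
    _,_,V=np.linalg.svd(L-m); print("lid n",len(L),"c",m,"normal",V[2],"zmax",np.percentile(L[:,2],99.5),"y range",np.percentile(L[:,1],[1,99]),"x",np.percentile(L[:,0],[1,99]))
    g=box&~red&(P[...,2]>.075)&(P[...,0]<.56)
    G=P[g]; m=G.mean(0); _,_,V=np.linalg.svd(G-m); print("rack n",len(G),"c",m,"normal",V[2],"min/max",np.percentile(G,[2,98],axis=0))
    np.savez(c+"_p.npz",L=L,G=G,R=pts)
    for l in ["wrench","thread_bottle","grease_tin","paint_marker"]:
        pass
f=cv2.imread("pics/top0.png")[110:275,140:320]; g=cv2.imread("pics/side0.png")[175:310,200:345]
cv2.imwrite("pics/crop0.png",np.hstack([cv2.resize(f,(400,366),interpolation=2),cv2.resize(g,(393,366),interpolation=2)]))
```

```text
top rim n 788 rect ((553.70947265625, 118.67900848388672), (188.27658081054688, 333.44580078125), 21.730188369750977)
lid n 594 c [0.638 0.191 0.225] normal [0.918 0.372 0.14 ] zmax 0.23263844056476343 y range [0.075 0.305] x [0.588 0.69 ]
rack n 986 c [0.477 0.124 0.127] normal [-0.92  -0.372  0.127] min/max [[0.438 0.034 0.076]
 [0.516 0.217 0.168]]
side rim n 339 rect ((548.0430908203125, 127.4686279296875), (185.0537109375, 321.3938293457031), 21.87830924987793)
lid n 515 c [0.615 0.242 0.201] normal [-0.92  -0.373  0.117] zmax 0.23265065613502595 y range [0.079 0.315] x [0.571 0.686]
rack n 474 c [0.474 0.145 0.129] normal [-0.922 -0.385  0.051] min/max [[0.437 0.041 0.077]
 [0.518 0.225 0.168]]
```

View pics/crop0.png

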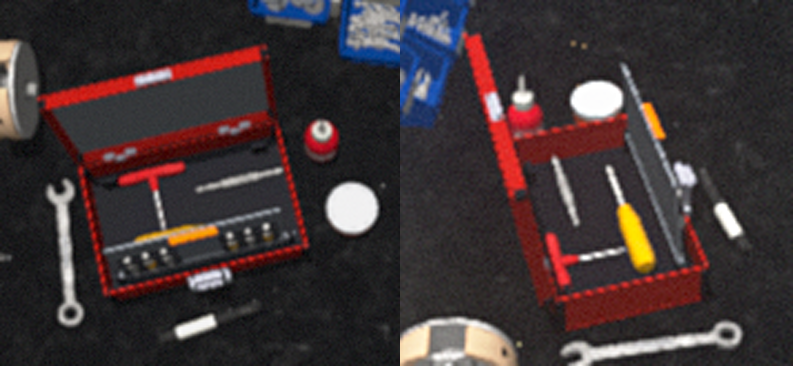

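The crop shows the rack standing upright with an orange lip, the lid open, and the bottle and tin close on the right. Yaw is about 0.385, so I'll find the centre in case axes.

Run:
```python
from h import *
np.set_printoptions(precision=3,suppress=True)
a=.385; ex=np.array([np.cos(a),np.sin(a)]); ey=np.array([-ex[1],ex[0]])
for c in ("top","side"):
    n=np.load(c+"0.npz"); p=np.load(c+"_p.npz")
    for k in "RLG":
        q=p[k]; x=q[:,:2]@ex; y=q[:,:2]@ey
        if k=="R": 
            m=y<.09; 
            print(c,"rim x hist",np.histogram(x,np.arange(.40,.76,.01))[0],"y",np.histogram(y,np.arange(-.18,.16,.01))[0])
            F=q[x<.49]; 
            if len(F)>10: pf=np.polyfit(F[:,:2]@ey,F[:,:2]@ex,1); print("front slope",pf)
        else:
            print(c,k,"x",np.percentile(x,[1,50,99]),"y",np.percentile(y,[1,50,99]),"z",np.percentile(q[:,2],[1,99]))
            A=np.c_[q[:,2],np.ones(len(q))]; print("  x=az+b",np.linalg.lstsq(A,x,rcond=None)[0])
    P=n["P"]
d=capture("top"); P,ok=cloud(d)
for l in ["wrench","thread_bottle","grease_tin","paint_marker","brake_rotor","spray_can","case_lid","bit_rack","case_catch"]:
    r=masks_of(l,d)
    if r:
        m=r[0]["region"]&ok; q=P[m]; print(l,round(r[0]["p"],2),"c",np.median(q,0),"case x",np.percentile(q[:,:2]@ex,[3,97]),"y",np.percentile(q[:,:2]@ey,[3,97]),"z",np.percentile(q[:,2],[3,97]))
```

```text
top rim x hist [  0   0   0   0   0   0 146  15   9  11  10  10  10   9   9   8  10   8
  31  33  23  10  11 153 256  16   0   0   0   0   0   0   0   0   0] y [ 24  26  19  17  20  14  22  28  26  27  23  26  24  25  27  28  27  15
  18  19  19  20  29  18 100   0   0   0   0   0   0   0   0]
front slope [0.005 0.468]
top L x [0.654 0.663 0.671] y [-0.188 -0.054  0.061] z [0.197 0.232]
  x=az+b [-0.09   0.683]
top G x [0.478 0.49  0.497] y [-0.164 -0.064  0.038] z [0.076 0.169]
  x=az+b [0.125 0.473]
side rim x hist [ 0  0  0  0  0  0 30  6 12 14 17 13 15 14 15 17 16 17 22 29 29 35 17 19
  2  0  0  0  0  0  0  0  0  0  0] y [  0   0   0   0   0   0   0   0   0   0   0   0   0   0   1   1   1   2
   5   3   7   6   9   7 122  21   0   0   0   0   0   0   0]
front slope [-0.036  0.474]
side L x [0.644 0.661 0.671] y [-0.183  0.024  0.072] z [0.092 0.232]
  x=az+b [0.116 0.637]
side G x [0.481 0.495 0.499] y [-0.16  -0.042  0.044] z [0.076 0.168]
  x=az+b [0.053 0.487]
wrench 0.94 c [0.46  0.308 0.007] case x [0.45  0.629] y [0.089 0.132] z [-0.002  0.012]
thread_bottle 0.7 c [ 0.642 -0.002  0.051] case x [0.582 0.62 ] y [-0.267 -0.224] z [-0.001  0.083]
grease_tin 0.62 c [ 0.563 -0.053  0.031] case x [0.475 0.531] y [-0.288 -0.233] z [0.009 0.036]
paint_marker 0.68 c [0.393 0.112 0.014] case x [0.397 0.415] y [-0.113  0.013] z [0.008 0.019]
brake_rotor 0.61 c [0.643 0.392 0.089] case x [0.695 0.806] y [0.1   0.169] z [0.001 0.121]
spray_can 0.9 c [ 0.643 -0.426  0.171] case x [0.412 0.47 ] y [-0.676 -0.622] z [0.011 0.216]
case_lid 0.91 c [0.631 0.191 0.145] case x [0.64  0.668] y [-0.186  0.063] z [0.058 0.23 ]
bit_rack 0.84 c [0.477 0.125 0.121] case x [0.479 0.496] y [-0.161  0.033] z [0.044 0.167]
case_catch 0.46 c [0.442 0.11  0.071] case x [0.443 0.459] y [-0.081 -0.045] z [0.036 0.077]
```

Emit:
drive_tool:
  rows:
    - [100,8,33,0,0,0,-0.014]
    - [100,8,33,0,0,0,-0.014]
    - [100,8,33,0,0,0,-0.014]
    - [100,8,33,0,0,0,-0.014]
    - [100,8,33,0,0,0,-0.014]

```text
time_s: 1.82
tcp_pos: [0.3146, -0.395, 0.2416]
ee_rot: [[-0.927, -0.374, 0.0], [-0.374, 0.927, -0.0], [-0.0, -0.0, -1.0]]
wrist_force: [1.6, -0.2, 0.2]
gripper_width: 1.001
gripper_force: 0.0
```

Emit:
drive_tool:
  rows:
    - [100,8,34,0,0,0,0]
    - [100,8,34,0,0,0,0]
    - [100,8,34,0,0,0,0]
    - [100,8,34,0,0,0,0]
    - [100,8,34,0,0,0,0]

```text
time_s: 2.23
tcp_pos: [0.3546, -0.2249, 0.2419]
ee_rot: [[-0.927, -0.375, 0.001], [-0.375, 0.927, -0.0], [-0.001, -0.001, -1.0]]
wrist_force: [0.5, 0.3, -0.1]
gripper_width: 1.001
gripper_force: 0.0
```

Emit:
drive_tool:
  rows:
    - [100,8,34,0,0,0,0]
    - [100,8,34,0,0,0,0]
    - [100,8,34,0,0,0,0]
    - [100,8,34,0,0,0,0]
    - [100,8,34,0,0,0,0]

```text
time_s: 2.65
tcp_pos: [0.3946, -0.0547, 0.2421]
ee_rot: [[-0.927, -0.376, 0.001], [-0.376, 0.927, 0.0], [-0.001, -0.0, -1.0]]
wrist_force: [0.4, -1.3, -0.3]
gripper_width: 0.997
gripper_force: 0.0
```

Emit:
drive_tool:
  rows:
    - [100,8,34,0,0,0,0]
    - [100,8,34,0,0,0,0]
    - [100,8,34,0,0,0,0]
    - [100,8,34,0,0,0,0]
    - [100,8,31,0,0,0,0]

```text
time_s: 3.07
tcp_pos: [0.4347, 0.1126, 0.242]
ee_rot: [[-0.926, -0.376, 0.001], [-0.376, 0.926, 0.001], [-0.001, 0.0, -1.0]]
wrist_force: [0.6, -0.3, 1.2]
gripper_width: 0.998
gripper_force: 0.0
```

Emit:
drive_tool:
  rows:
    - [100,0,0,-25,0,0,0]
    - [100,0,0,-25,0,0,0]
    - [100,0,0,-20,0,0,0]
    - [100,9,4,0,0,0,0]
    - [100,9,4,0,0,0,0]

```text
time_s: 3.48
tcp_pos: [0.4531, 0.1186, 0.1716]
ee_rot: [[-0.927, -0.376, -0.001], [-0.376, 0.927, -0.001], [0.001, -0.001, -1.0]]
wrist_force: [0.2, -0.1, 0.8]
gripper_width: 1.008
gripper_force: 0.0
```

Emit:
drive_tool:
  rows:
    - [100,10,2,0,0,0,0]
    - [100,10,2,0,0,0,0]
    - [100,10,4,-1,0,0,0]
    - [100,10,4,-2,0,0,0]
    - [100,10,4,-3,0,0,0]

```text
time_s: 3.9
tcp_pos: [0.5038, 0.1349, 0.1659]
ee_rot: [[-0.927, -0.375, 0.001], [-0.375, 0.927, 0.0], [-0.001, 0.0, -1.0]]
wrist_force: [-2.1, 0.3, 0.8]
gripper_width: 0.999
gripper_force: 0.8
```

Run:
```python
from h import *
d=capture("top");e=capture("side")
cv2.imwrite("pics/c1.png",np.hstack([cv2.resize(d["frame"][110:275,140:320,::-1],(400,366),interpolation=2),cv2.resize(e["frame"][175:310,200:345,::-1],(393,366),interpolation=2)]))
```

```text
(no output)
```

View pics/c1.png

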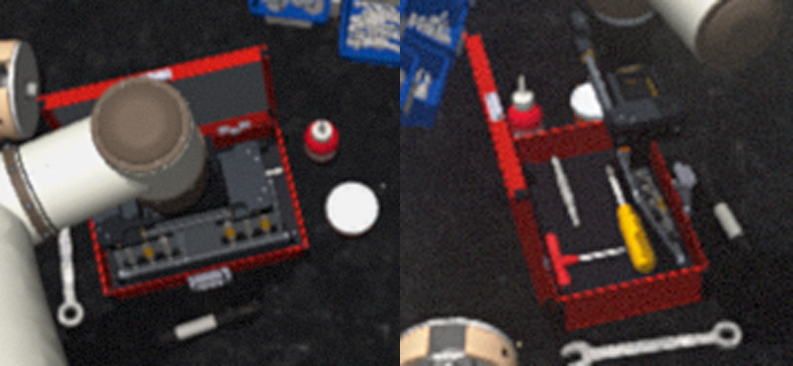

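The rack is folding (about 1.2 rad) with the fingers straddling the lip, and the case hasn't moved. Continuing along the arc.

Emit:
drive_tool:
  rows:
    - [100,13,5,-8,0,0,0]
    - [100,13,5,-9,0,0,0]
    - [100,11,5,-11,0,0,0]
    - [100,11,4,-12,0,0,0]
    - [100,8,3,-13,0,0,0]

```text
time_s: 4.42
tcp_pos: [0.5593, 0.1567, 0.1122]
ee_rot: [[-0.927, -0.375, 0.0], [-0.375, 0.927, -0.0], [-0.0, -0.0, -1.0]]
wrist_force: [-1.3, 0.2, 1.0]
gripper_width: 0.998
gripper_force: 0.6
```

Emit:
drive_tool:
  rows:
    - [100,8,3,-15,0,0,0]
    - [100,3,1,-12,0,0,0]
    - [100,2,1,-12,0,0,0]
    - [100,0,0,-6,0,0,0]
    - [100,0,0,0,0,0,0]

```text
time_s: 4.83
tcp_pos: [0.5712, 0.1614, 0.0664]
ee_rot: [[-0.927, -0.375, -0.001], [-0.375, 0.927, -0.001], [0.001, -0.0, -1.0]]
wrist_force: [-0.2, 1.0, -0.1]
gripper_width: 1.004
gripper_force: 0.0
```

Emit:
drive_tool:
  rows:
    - [100,0,0,-2,0,0,0]
    - [100,0,0,-1,0,0,0]
    - [100,0,0,0,0,0,0]

```text
time_s: 5.08
tcp_pos: [0.5715, 0.1616, 0.0654]
ee_rot: [[-0.927, -0.375, 0.001], [-0.375, 0.927, 0.0], [-0.001, 0.0, -1.0]]
wrist_force: [-1.1, 0.6, 2.6]
gripper_width: 1.001
gripper_force: 1.3
```

Emit:
drive_tool:
  rows:
    - [100,0,0,-1,0,0,0]
    - [100,0,0,-1,0,0,0]
    - [100,0,0,0,0,0,0]

```text
time_s: 5.33
tcp_pos: [0.5716, 0.1616, 0.0653]
ee_rot: [[-0.927, -0.376, 0.001], [-0.376, 0.927, 0.0], [-0.001, -0.0, -1.0]]
wrist_force: [-5.0, -0.3, 12.3]
gripper_width: 0.997
gripper_force: 6.4
```

Emit:
drive_tool:
  rows:
    - [100,-2,-1,20,0,0,0]
    - [100,-9,-4,40,0,0,0]
    - [100,-9,-4,40,0,0,0]
    - [100,0,0,40,0,0,0]
    - [100,0,0,40,0,0,0]

```text
time_s: 5.75
tcp_pos: [0.5506, 0.1521, 0.2449]
ee_rot: [[-0.927, -0.375, 0.0], [-0.375, 0.927, 0.001], [-0.001, 0.0, -1.0]]
wrist_force: [1.2, 0.4, 0.4]
gripper_width: 1.002
gripper_force: 0.0
```

Emit:
drive_tool:
  rows:
    - [0,0,0,40,0,0,0]
    - [0,0,0,30,0,0,0]

```text
time_s: 5.92
tcp_pos: [0.5518, 0.1525, 0.3172]
ee_rot: [[-0.927, -0.376, 0.005], [-0.376, 0.927, 0.002], [-0.006, 0.0, -1.0]]
wrist_force: [0.7, 0.3, -0.2]
gripper_width: 0.918
gripper_force: 0.0
```

Run:
```python
from h import *
np.set_printoptions(precision=3,suppress=True)
print(sense()["tcp_pos"])
a=.385; ex=np.array([np.cos(a),np.sin(a)]); ey=np.array([-ex[1],ex[0]])
d=capture("top");e=capture("side")
cv2.imwrite("pics/c2.png",np.hstack([cv2.resize(d["frame"][110:275,140:320,::-1],(400,366),interpolation=2),cv2.resize(e["frame"][175:310,200:345,::-1],(393,366),interpolation=2)]))
n=np.load("top0.npz"); P=n["P"][n["ok"]]; Q=np.load("side0.npz"); P=np.r_[P,Q["P"][Q["ok"]]]
x=P[:,:2]@ex-.549; y=P[:,:2]@ey+.063
m=(x>.13)&(x<.35)&(abs(y)<.2)
H=np.zeros((11,8))
np.maximum.at(H,(((x[m]-.13)/.02).astype(int),((y[m]+.2)/.05).astype(int)),P[m,2]); print(H)
P,ok=cloud(d); Q,o2=cloud(e); P=np.r_[P[ok],Q[o2]]
x=P[:,:2]@ex-.549; y=P[:,:2]@ey+.063
for s in (.03,.045,.055,):
  m=(abs(x-s)<.006)&(abs(abs(y)-.08)<.02)&(P[:,2]<.08); print(s,m.sum(),np.percentile(P[m,2],[5,50,95]) if m.sum() else 0)
```

```text
[0.552 0.152 0.317]
[[0.006 0.007 0.005 0.005 0.005 0.004 0.005 0.091]
 [0.006 0.011 0.004 0.005 0.005 0.007 0.002 0.113]
 [0.343 0.005 0.007 0.006 0.005 0.006 0.    0.125]
 [0.341 0.453 0.005 0.005 0.005 0.005 0.    0.126]
 [0.341 0.47  0.449 0.008 0.006 0.007 0.007 0.123]
 [0.486 0.48  0.456 0.454 0.006 0.007 0.007 0.122]
 [0.487 0.482 0.474 0.468 0.447 0.006 0.007 0.108]
 [0.489 0.494 0.496 0.479 0.457 0.454 0.005 0.073]
 [0.488 0.537 0.546 0.477 0.474 0.46  0.006 0.007]
 [0.491 0.517 0.518 0.462 0.485 0.007 0.006 0.007]
 [0.527 0.549 0.495 0.461 0.488 0.005 0.006 0.007]]
0.03 200 [0.011 0.045 0.053]
0.045 196 [0.013 0.045 0.049]
0.055 203 [0.009 0.045 0.049]
```

View pics/c2.png

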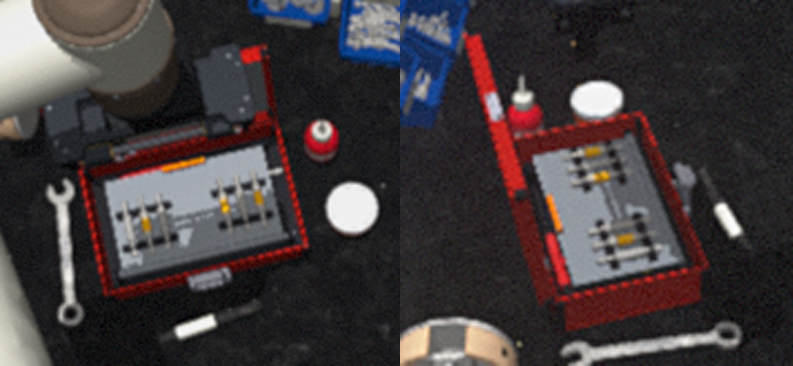

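The rack lies flat at about 45 mm across its width, and the case and neighbours are unchanged. The bins are high at the rear right, so I'll go just behind the lid, slightly left of its middle.

Emit:
drive_tool:
  rows:
    - [0,21,13,0,0,0,0]
    - [0,21,13,0,0,0,0]
    - [0,21,13,0,0,0,0]
    - [0,21,12,0,0,0,0]
    - [0,22,12,0,0,0,0]

```text
time_s: 6.43
tcp_pos: [0.6579, 0.2161, 0.3118]
ee_rot: [[-0.927, -0.375, -0.001], [-0.375, 0.927, 0.0], [0.001, 0.0, -1.0]]
wrist_force: [1.3, -0.2, -0.2]
gripper_width: 0.463
gripper_force: 0.0
```

Emit:
drive_tool:
  rows:
    - [0,0,0,0,0,0,0]

```text
time_s: 6.52
tcp_pos: [0.6598, 0.2173, 0.3089]
ee_rot: [[-0.927, -0.376, -0.002], [-0.376, 0.927, -0.001], [0.002, 0.0, -1.0]]
wrist_force: [-0.3, -0.2, -1.3]
gripper_width: 0.389
gripper_force: 0.0
```

Run:
```python
from h import *
print(sense()["tcp_pos"],sense()["gripper_width"],sense()["wrist_force"])
d=capture("top");e=capture("side")
cv2.imwrite("pics/c3.png",np.hstack([cv2.resize(d["frame"][90:255,130:310,::-1],(400,366),interpolation=2),cv2.resize(e["frame"][130:310,180:370,::-1],(386,366),interpolation=2)]))
```

```text
[0.6598218  0.21729276 0.30892133] 0.3894632365767912 [-0.32291395 -0.24016056 -1.30872859]
```

View pics/c3.png

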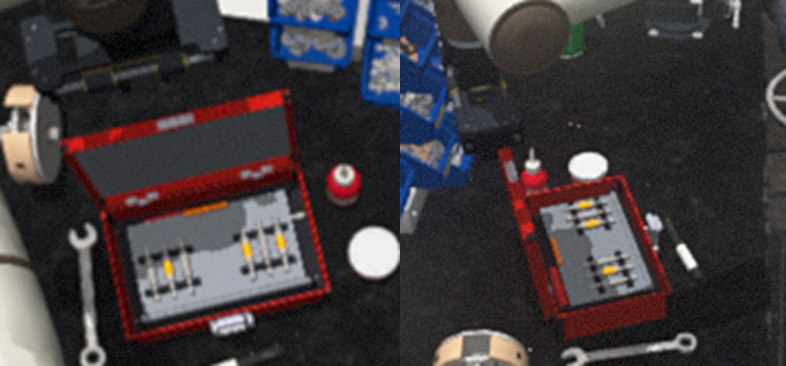

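The gripper hangs clear behind the lid and the bins. Going down, then pushing forward.

Emit:
drive_tool:
  rows:
    - [0,0,0,-30,0,0,0]
    - [0,0,0,-30,0,0,0]
    - [0,0,0,-25,0,0,0]
    - [0,-8,-3,0,0,0,0]
    - [0,-9,-4,0,0,0,0]

```text
time_s: 7.03
tcp_pos: [0.6396, 0.2081, 0.2261]
ee_rot: [[-0.927, -0.375, -0.001], [-0.375, 0.927, -0.001], [0.002, -0.0, -1.0]]
wrist_force: [2.7, 1.7, -1.5]
gripper_width: 0.014
gripper_force: 1.2
```

Emit:
drive_tool:
  rows:
    - [0,-9,-4,0,0,0,0]
    - [0,-9,-4,0,0,0,0]
    - [0,-9,-4,0,0,0,0]

```text
time_s: 7.28
tcp_pos: [0.6135, 0.1968, 0.2298]
ee_rot: [[-0.927, -0.376, 0.005], [-0.376, 0.927, 0.003], [-0.006, 0.001, -1.0]]
wrist_force: [1.5, 2.8, -1.8]
gripper_width: 0.005
gripper_force: 1.2
```

Emit:
drive_tool:
  rows:
    - [0,-17,-7,-2,0,0,0]
    - [0,-17,-7,-5,0,0,0]
    - [0,-13,-5,-5,0,0,0]
    - [0,-13,-5,-6,0,0,0]
    - [0,-12,-6,-7,0,0,0]

```text
time_s: 7.7
tcp_pos: [0.5416, 0.1669, 0.2059]
ee_rot: [[-0.927, -0.376, 0.007], [-0.376, 0.927, 0.004], [-0.008, 0.001, -1.0]]
wrist_force: [0.7, 0.9, -0.1]
gripper_width: 0.002
gripper_force: 0.8
```

Emit:
drive_tool:
  rows:
    - [0,-11,-5,-8,0,0,0]
    - [0,-11,-4,-10,0,0,0]
    - [0,-10,-4,-11,0,0,0]
    - [0,-8,-3,-12,0,0,0]
    - [0,-7,-3,-13,0,0,0]

```text
time_s: 8.12
tcp_pos: [0.4941, 0.1473, 0.151]
ee_rot: [[-0.927, -0.376, 0.004], [-0.376, 0.927, 0.002], [-0.005, 0.0, -1.0]]
wrist_force: [1.0, 0.9, 0.9]
gripper_width: 0.009
gripper_force: 0.6
```

Emit:
drive_tool:
  rows:
    - [0,-7,-3,-13,0,0,0]
    - [0,-3,-1,-9,0,0,0]
    - [0,-3,-1,-9,0,0,0]
    - [0,0,0,0,0,0,0]

```text
time_s: 8.45
tcp_pos: [0.4799, 0.1416, 0.118]
ee_rot: [[-0.927, -0.375, -0.001], [-0.375, 0.927, -0.0], [0.001, -0.0, -1.0]]
wrist_force: [0.8, 0.2, -0.4]
gripper_width: 0.003
gripper_force: 0.0
```

Run:
```python
from h import *
p=sense()["tcp_pos"];a=.385;print(p,np.array([np.cos(a),np.sin(a)])@p[:2]-.549,np.array([-np.sin(a),np.cos(a)])@p[:2]+.063)
d=capture("top");e=capture("side")
cv2.imwrite("pics/c4.png",np.hstack([cv2.resize(d["frame"][110:275,140:320,::-1],(400,366),interpolation=2),cv2.resize(e["frame"][175:310,200:345,::-1],(393,366),interpolation=2)]))
```

```text
[0.47989994 0.14160967 0.11796262] -0.051046679964311115 0.014012807376223645
```

View pics/c4.png

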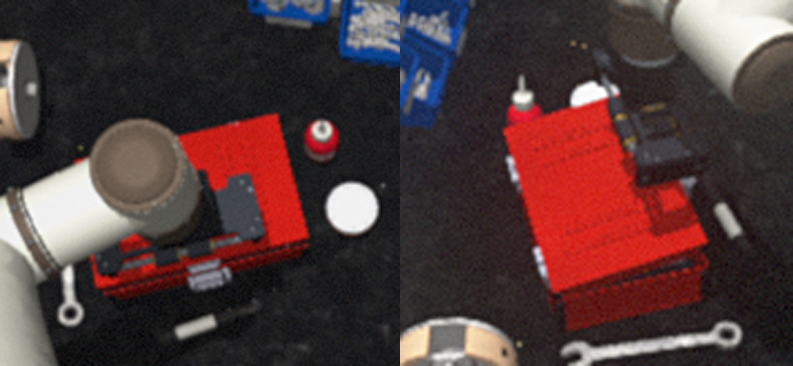

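The lid is nearly down (about 0.15 rad), with the finger left of centre. I'll move to the middle near the front edge and press.

Emit:
drive_tool:
  rows:
    - [0,-3,-8,0,0,0,0]
    - [0,-4,-8,0,0,0,0]
    - [0,0,0,-5,0,0,0]
    - [0,0,0,-5,0,0,0]
    - [0,0,0,-2,0,0,0]

```text
time_s: 8.97
tcp_pos: [0.4743, 0.126, 0.1055]
ee_rot: [[-0.927, -0.375, -0.001], [-0.375, 0.927, -0.001], [0.001, -0.001, -1.0]]
wrist_force: [-5.3, -0.6, 17.9]
gripper_width: 0.01
gripper_force: 8.6
```

Emit:
drive_tool:
  rows:
    - [0,0,0,-2,0,0,0]
    - [0,0,0,-2,0,0,0]
    - [0,0,0,-2,0,0,0]
    - [0,0,0,0,0,0,0]

```text
time_s: 9.3
tcp_pos: [0.4743, 0.126, 0.1044]
ee_rot: [[-0.926, -0.378, -0.001], [-0.378, 0.926, -0.003], [0.002, -0.003, -1.0]]
wrist_force: [-14.8, -1.5, 38.4]
gripper_width: 0.005
gripper_force: 18.8
```

Emit:
drive_tool:
  rows:
    - [0,0,0,-2,0,0,0]
    - [0,0,0,-2,0,0,0]
    - [0,0,0,0,0,0,0]

```text
time_s: 9.55
tcp_pos: [0.4744, 0.126, 0.104]
ee_rot: [[-0.925, -0.379, 0.0], [-0.379, 0.925, -0.004], [0.001, -0.003, -1.0]]
wrist_force: [-23.8, -1.8, 62.5]
gripper_width: 0.008
gripper_force: 30.6
```

The lid is not snapping at well over the stated force. I'm backing off to look.

Emit:
drive_tool:
  rows:
    - [0,0,0,10,0,0,0]
    - [0,0,0,30,0,0,0]
    - [0,0,0,40,0,0,0]
    - [0,-30,-20,40,0,0,0]
    - [0,-30,-20,20,0,0,0]

```text
time_s: 9.97
tcp_pos: [0.4237, 0.0924, 0.2293]
ee_rot: [[-0.926, -0.377, 0.005], [-0.377, 0.926, 0.002], [-0.005, -0.0, -1.0]]
wrist_force: [-0.6, -0.4, -0.2]
gripper_width: 0.003
gripper_force: 0.0
```

Emit:
drive_tool:
  rows:
    - [0,-5,-35,40,0,0,0]
    - [0,0,-40,40,0,0,0]
    - [0,0,-40,20,0,0,0]
    - [0,0,-40,0,0,0,0]
    - [0,0,-40,0,0,0,0]

```text
time_s: 10.38
tcp_pos: [0.4179, -0.0842, 0.3074]
ee_rot: [[-0.926, -0.377, 0.004], [-0.377, 0.926, 0.001], [-0.004, -0.001, -1.0]]
wrist_force: [1.4, 0.7, 0.1]
gripper_width: 0.006
gripper_force: 0.0
```

Run:
```python
from h import *
np.set_printoptions(precision=4,suppress=True)
a=.385; ex=np.array([np.cos(a),np.sin(a)]); ey=np.array([-ex[1],ex[0]])
d=capture("top");e=capture("side")
cv2.imwrite("pics/c5.png",np.hstack([cv2.resize(d["frame"][130:270,150:310,::-1],(400,350),interpolation=2),cv2.resize(e["frame"][185:305,215:350,::-1],(394,350),interpolation=2)]))
for c in (d,e):
    P,ok=cloud(c); f=c["frame"].astype(int)
    red=ok&(f[...,0]>90)&(f[...,0]>2*f[...,1])&(f[...,0]>2*f[...,2])
    Q=P[red]; x=Q[:,:2]@ex-.549; y=Q[:,:2]@ey+.063
    m=(x>-.08)&(x<.07)&(abs(y)<.12)&(Q[:,2]>.066)
    A=np.c_[x[m],y[m],np.ones(m.sum())]; s,_,_,_=np.linalg.lstsq(A,Q[m,2],rcond=None); print(m.sum(),s,"front edge z",s@[-.086,0,1],"rear",s@[.086,0,1],"std",(A@s-Q[m,2]).std())
    t=(Q[:,2]>.066)&(Q[:,2]<.1)&(abs(x)<.15)&(abs(y)<.16); print(np.percentile(x[t],[1,99]),np.percentile(y[t],[1,99]))
    r=cv2.minAreaRect((np.c_[x[t],y[t]]*1000).astype(np.float32)); print(r)
    fm=(abs(y)<.1)&(x<-.06)&(x>-.11); print(np.histogram(Q[fm,2],np.arange(0,.1,.01))[0])
P,ok=cloud(d)
for l in ["case_catch","grease_tin","paint_marker"]:
    r=masks_of(l,d)
    if r:
        q=P[r[0]["region"]&ok]; print(l,r[0]["p"],"rel x",np.percentile(q[:,:2]@ex-.549,[3,50,97]),"y",np.percentile(q[:,:2]@ey+.063,[3,97]),"z",np.percentile(q[:,2],[3,97]))
```

```text
1695 [-0.072  -0.0009  0.0809] front edge z 0.08713695619253192 rear 0.07474653658128044 std 0.002409013786218702
[-0.0095  0.0871] [-0.1293  0.1278]
((38.06850814819336, -0.34759521484375), (262.70355224609375, 104.74125671386719), 88.88062286376953)
[0 0 0 0 0 0 0 0 0]
2761 [-0.0707  0.0012  0.0809] front edge z 0.08695361476369999 rear 0.07479172162155127 std 0.0022599727233824393
[-0.0814  0.086 ] [-0.1258  0.133 ]
((-0.6702651977539062, 3.3089141845703125), (271.0857849121094, 177.81341552734375), 89.78258514404297)
[  4   0   0   1   5   2   1   1 332]
paint_marker 0.67 rel x [0.0322 0.044  0.0623] y [-0.1955 -0.1615] z [0.0047 0.0881]
```

View pics/c5.png

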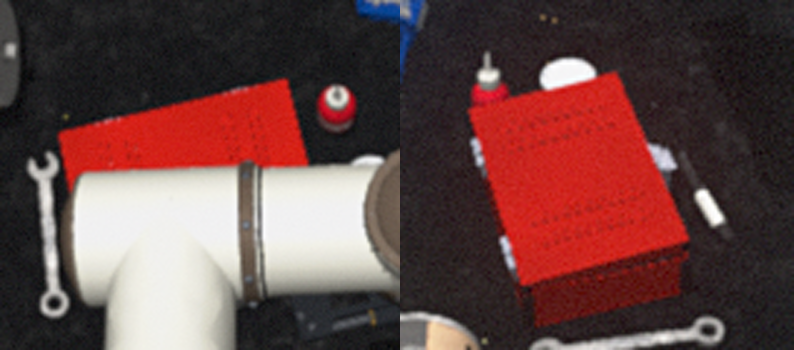

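The lid rests evenly at 0.07 rad on the catch, and the case hasn't moved. I'll clear the arm for an unobstructed top view of the catch.

Emit:
drive_tool:
  rows:
    - [0,-10,-40,0,0,0,0]
    - [0,-10,-40,0,0,0,0]
    - [0,-10,-40,0,0,0,0]
    - [0,-10,-40,0,0,0,0]
    - [0,-10,-40,0,0,0,0]

```text
time_s: 11.05
tcp_pos: [0.3678, -0.2831, 0.3058]
ee_rot: [[-0.925, -0.379, 0.0], [-0.379, 0.925, 0.0], [-0.0, -0.0, -1.0]]
wrist_force: [1.1, 1.1, 0.3]
gripper_width: 0.006
gripper_force: 0.0
```

Emit:
drive_tool:
  rows:
    - [0,-10,-40,0,0,0,0]
    - [0,-10,-40,0,0,0,0]
    - [0,-10,-40,0,0,0,0]

```text
time_s: 11.3
tcp_pos: [0.3382, -0.4036, 0.3055]
ee_rot: [[-0.926, -0.379, -0.0], [-0.379, 0.926, 0.0], [-0.0, 0.0, -1.0]]
wrist_force: [1.6, -0.1, 0.1]
gripper_width: 0.004
gripper_force: 0.0
```

Run:
```python
from h import *
np.set_printoptions(precision=4,suppress=True)
a=.385; ex=np.array([np.cos(a),np.sin(a)]); ey=np.array([-ex[1],ex[0]])
d=capture("top");e=capture("side")
cv2.imwrite("pics/c6.png",np.hstack([cv2.resize(d["frame"][180:270,170:290,::-1],(400,300),interpolation=2),cv2.resize(e["frame"][200:290,240:340,::-1],(396,300),interpolation=2)]))
for nm,c in (("top",d),("side",e)):
    P,ok=cloud(c); f=c["frame"].astype(int)
    Q=P[ok]; x=Q[:,:2]@ex-.549; y=Q[:,:2]@ey+.063
    m=(abs(y)<.03)&(x>-.12)&(x<-.07)&(Q[:,2]>.02)
    for z0 in np.arange(.02,.1,.01):
        k=m&(Q[:,2]>z0)&(Q[:,2]<=z0+.01)
        if k.sum(): print(nm,round(z0,2),k.sum(),np.percentile(x[k],[5,50,95]))
    n=np.load(nm+"0.npz"); P0=n["P"][n["ok"]]; x0=P0[:,:2]@ex-.549; y0=P0[:,:2]@ey+.063
    m0=(abs(y0)<.022)&(x0>-.12)&(x0<-.088)&(P0[:,2]>.06); m1=(abs(y)<.022)&(x>-.12)&(x<-.088)&(Q[:,2]>.06)&(Q[:,2]<.08)
    print(nm,"catch top: before",m0.sum(),x0[m0].mean(),P0[m0,2].max(),"now",m1.sum(),x[m1].mean() if m1.sum() else 0)
    for l in ["grease_tin","paint_marker","wrench","thread_bottle"]:
        r=masks_of(l,c)
        if r: q=P[r[0]["region"]&ok]; print(l,np.median(q,0))
```

```text
top 0.02 4 [-0.0999 -0.0963 -0.0859]
top 0.03 30 [-0.1    -0.0932 -0.0841]
top 0.04 12 [-0.0936 -0.0851 -0.0837]
top 0.05 12 [-0.0994 -0.0841 -0.0821]
top 0.06 37 [-0.1067 -0.1017 -0.0957]
top 0.07 69 [-0.1056 -0.0923 -0.0843]
top 0.08 128 [-0.0875 -0.0792 -0.0713]
top 0.09 7 [-0.0795 -0.0755 -0.0704]
top catch top: before 80 -0.09810918760622737 0.07666863782787428 now 87 -0.09801473056226112
grease_tin [ 0.5642 -0.052   0.0306]
paint_marker [0.3975 0.1041 0.0132]
wrench [0.4594 0.3078 0.0071]
thread_bottle [ 0.6406 -0.0021  0.0532]
side 0.03 1 [-0.0995 -0.0995 -0.0995]
side 0.04 5 [-0.0989 -0.0961 -0.0958]
side 0.05 5 [-0.0986 -0.0959 -0.0952]
side 0.06 23 [-0.1059 -0.1019 -0.0931]
side 0.07 29 [-0.0986 -0.0934 -0.086 ]
side 0.08 58 [-0.0826 -0.0767 -0.0711]
side 0.09 2 [-0.0778 -0.0757 -0.0736]
side catch top: before 48 -0.09700857897370097 0.07765031583561426 now 47 -0.09762026281639039
grease_tin [ 0.5703 -0.0568  0.0309]
paint_marker [0.3962 0.1125 0.0137]
wrench [0.4657 0.314  0.0067]
thread_bottle [0.6504 0.0104 0.0567]
```

View pics/c6.png

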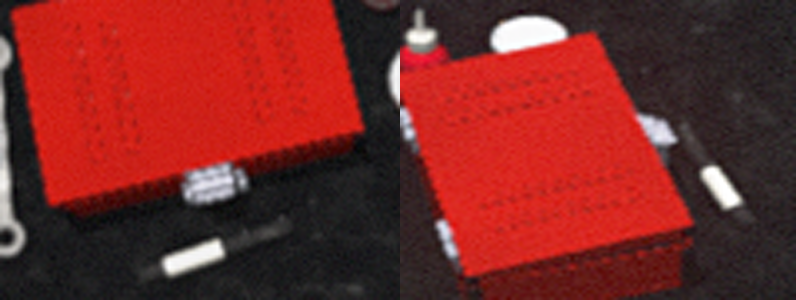

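Catch, case and neighbours are unmoved, and the lid sits on the catch's top. I'll retry nearer the edge, gently and with the force kept vertical.

Emit:
drive_tool:
  rows:
    - [0,9,38,0,0,0,0]
    - [0,9,38,0,0,0,0]
    - [0,9,38,0,0,0,0]
    - [0,9,38,0,0,0,0]
    - [0,9,38,0,0,0,0]

```text
time_s: 12.22
tcp_pos: [0.3824, -0.2107, 0.3062]
ee_rot: [[-0.927, -0.376, 0.001], [-0.376, 0.927, -0.0], [-0.001, -0.001, -1.0]]
wrist_force: [2.0, -1.0, -0.2]
gripper_width: 0.007
gripper_force: 0.0
```

Emit:
drive_tool:
  rows:
    - [0,9,37,0,0,0,0]
    - [0,9,37,0,0,0,0]
    - [0,9,37,0,0,0,0]
    - [0,9,37,0,0,0,0]
    - [0,9,37,-10,0,0,0]

```text
time_s: 12.63
tcp_pos: [0.4282, -0.0253, 0.2981]
ee_rot: [[-0.926, -0.377, 0.006], [-0.377, 0.926, 0.001], [-0.006, -0.001, -1.0]]
wrist_force: [0.2, 0.5, 0.5]
gripper_width: 0.005
gripper_force: 0.0
```

Emit:
drive_tool:
  rows:
    - [0,10,38,-25,0,0,0]
    - [0,10,38,-35,0,0,0]
    - [0,10,38,-35,0,0,0]
    - [0,9,38,-35,0,0,0]
    - [0,0,0,-30,0,0,0]

```text
time_s: 13.05
tcp_pos: [0.4613, 0.1015, 0.1602]
ee_rot: [[-0.924, -0.381, 0.005], [-0.381, 0.924, 0.002], [-0.006, 0.0, -1.0]]
wrist_force: [0.3, 0.4, -0.6]
gripper_width: 0.005
gripper_force: 0.0
```

Emit:
drive_tool:
  rows:
    - [0,0,0,0,0,0,0]
    - [0,0,0,0,0,0,0]

```text
time_s: 13.22
tcp_pos: [0.4585, 0.0966, 0.1596]
ee_rot: [[-0.926, -0.377, -0.003], [-0.377, 0.926, -0.002], [0.003, -0.001, -1.0]]
wrist_force: [0.3, -0.1, 0.7]
gripper_width: 0.005
gripper_force: 0.0
```

Emit:
drive_tool:
  rows:
    - [0,5,12,-16,0,0,0]
    - [0,4,13,-16,0,0,0]
    - [0,0,0,-16,0,0,0]
    - [0,0,0,0,0,0,0]
    - [0,0,0,0,0,0,0]

```text
time_s: 13.63
tcp_pos: [0.469, 0.1213, 0.1138]
ee_rot: [[-0.927, -0.375, 0.002], [-0.375, 0.927, 0.001], [-0.002, -0.0, -1.0]]
wrist_force: [-0.0, -0.1, -0.3]
gripper_width: 0.005
gripper_force: 0.0
```

Emit:
drive_tool:
  rows:
    - [0,0,0,-2,0,0,0]
    - [0,0,0,-2,0,0,0]
    - [0,0,0,-2,0,0,0]
    - [0,0,0,0,0,0,0]

```text
time_s: 13.97
tcp_pos: [0.4684, 0.1212, 0.1066]
ee_rot: [[-0.927, -0.375, 0.001], [-0.375, 0.927, 0.0], [-0.001, 0.0, -1.0]]
wrist_force: [-0.0, 0.1, -1.1]
gripper_width: 0.002
gripper_force: 0.0
```

Emit:
drive_tool:
  rows:
    - [0,0,0,-1,0,0,0]
    - [0,0,0,0,0,0,0]
    - [0,0,0,0,0,0,0]

```text
time_s: 14.22
tcp_pos: [0.4686, 0.1213, 0.1059]
ee_rot: [[-0.927, -0.376, 0.0], [-0.376, 0.927, -0.0], [-0.0, -0.0, -1.0]]
wrist_force: [-1.2, -0.3, 6.2]
gripper_width: 0.003
gripper_force: 2.6
```

Emit:
drive_tool:
  rows:
    - [0,-0.3,0,-1,0,0,0]
    - [0,0,0,0,0,0,0]
    - [0,0,0,0,0,0,0]

```text
time_s: 14.47
tcp_pos: [0.4685, 0.1213, 0.1057]
ee_rot: [[-0.927, -0.376, 0.001], [-0.376, 0.927, -0.0], [-0.001, -0.001, -1.0]]
wrist_force: [-3.0, -2.1, 10.8]
gripper_width: 0.009
gripper_force: 5.2
```

Emit:
drive_tool:
  rows:
    - [0,-0.5,0,-1,0,0,0]
    - [0,0,0,0,0,0,0]
    - [0,0,0,0,0,0,0]

```text
time_s: 14.72
tcp_pos: [0.4685, 0.1214, 0.1055]
ee_rot: [[-0.926, -0.377, 0.002], [-0.377, 0.926, -0.0], [-0.002, -0.001, -1.0]]
wrist_force: [-3.3, -2.1, 14.6]
gripper_width: 0.003
gripper_force: 7.5
```

Emit:
drive_tool:
  rows:
    - [0,-1.5,-0.6,-0.5,0,0,0]
    - [0,0,0,0,0,0,0]
    - [0,0,0,0,0,0,0]

```text
time_s: 14.97
tcp_pos: [0.4684, 0.1214, 0.1056]
ee_rot: [[-0.926, -0.377, 0.006], [-0.377, 0.926, 0.001], [-0.006, -0.001, -1.0]]
wrist_force: [-0.3, -2.1, 14.5]
gripper_width: 0.002
gripper_force: 7.4
```

Still no snap at 14 N truly vertical, so something hard may be blocking it. I'll check the heights of the contents in the first depth maps and look at the seam between lid and case.

Run:
```python
from h import *
np.set_printoptions(precision=0,suppress=True,linewidth=250)
a=.385; ex=np.array([np.cos(a),np.sin(a)]); ey=np.array([-ex[1],ex[0]])
for nm in ("top","side"):
    n=np.load(nm+"0.npz"); P=n["P"][n["ok"]]; x=P[:,:2]@ex-.549; y=P[:,:2]@ey+.063
    m=(x>-.06)&(x<.09)&(abs(y)<.14)&(P[:,2]<.1)
    H=np.zeros((15,28)); np.maximum.at(H,(((x[m]+.06)/.01).astype(int),((y[m]+.14)/.01).astype(int)),P[m,2]*1000); print(nm);print(H)
e=capture("side"); d=capture("top"); P,ok=cloud(e)
np.savez("press.npz",P=P,ok=ok,f=e["frame"])
Q=P[ok]; x=Q[:,:2]@ex-.549; y=Q[:,:2]@ey+.063
for y0 in np.arange(.11,.15,.005):
    k=(abs(y-y0)<.0025)&(abs(x)<.08); print(round(y0,3),k.sum(),np.percentile(Q[k,2]*1000,[5,50,95]) if k.sum() else '')
cv2.imwrite("pics/c7.png",np.hstack([cv2.resize(e["frame"][235:295,250:330,::-1],(400,300),interpolation=2),cv2.resize(d["frame"][210:270,190:270,::-1],(400,300),interpolation=2)]))
```

```text
top
[[  2.  59.  48.  91.  13.   0.   3.   8.   7.  10.  11.  91. 100. 100.  94. 100.  99.   8.   9.   0.   6.  80.   7.   0.  49.  53.  60.   0.]
 [  5.  63.  13.  13.   0.   0.   0.   0.   0.   0.   0.   0.   0.   0.   0.   0.   0.   0.   0.   0.   0.   0.   0.   0.   0.  12.  61.   2.]
 [  2.  60.  13.  13.   0.   0.   0.   0.   0.   0.   0.   0.   0.   0.   0.   0.   0.   0.   0.   0.   0.   0.   0.   0.   0.   0.  58.   0.]
 [  1.  61.  15.  17.   0.   0.   0.   0.   0.   0.   0.   0.   0.  28.  33.  36.  31.  37.  34.  38.  38.  36.   0.   0.   0.   0.  60.   0.]
 [  4.  61.  16.  11.  14.  10.  13.  14.  16.  13.  14.  12.  10.  30.  31.  34.  31.  32.  31.  36.  36.  33.  25.  14.  12.  14.  60.   0.]
 [  4.  61.  15.  14.  13.  11.  16.  15.  14.  15.  14.  14.  11.  16.  11.  13.  15.  12.  18.  14.  12.  14.  14.  12.  15.  15.  59.   3.]
 [  8.  60.  12.  15.  12.  16.  13.  14.  12.  13.  14.  12.  13.  17.  14.  14.  14.  15.  21.  15.  14.  13.  14.  17.  14.  14.  63.   0.]
 [  3.  59.  15.  12.  15.  14.  12.  14.  14.  14.  14.  13.  13.  12.  14.  18.  14.  14.  20
[... 2708 characters left out ...]
.  12.  15.  23.  25.  13.  20.  12.  12.   0.   0.  55.  64.]
 [ 41.  59.  28.  32.  35.  35.  10.  12.  11.  13.  11.  12.  13.  13.  22.  26.  27.  26.  27.  27.  27.  29.  26.  37.  37.   0.  56.  59.]
 [ 48.  58.  37.   8.  33.  21.  10.  10.  14.  13.  12.  11.  11.  10.  23.  27.  23.  22.  27.  24.  20.  23.  21.   0.  34.   0.  57.  60.]
 [ 54.  48.   0.   0.   0.   0.   0.   0.   0.   0.   0.   0.   0.   0.   0.   0.   0.  56.  55.  54.  58.  60.  58.  57.  59.  56.  60.  64.]]
0.11 82 [ 75.  81. 425.]
0.115 104 [ 74.  82. 432.]
0.12 132 [ 74.  84. 429.]
0.125 123 [ 33.  83. 426.]
0.13 716 [ 1. 40. 86.]
0.135 374 [ -2.  46. 408.]
0.14 102 [ -4.   1. 426.]
0.145 103 [ -3.   2. 423.]
```

View pics/c7.png

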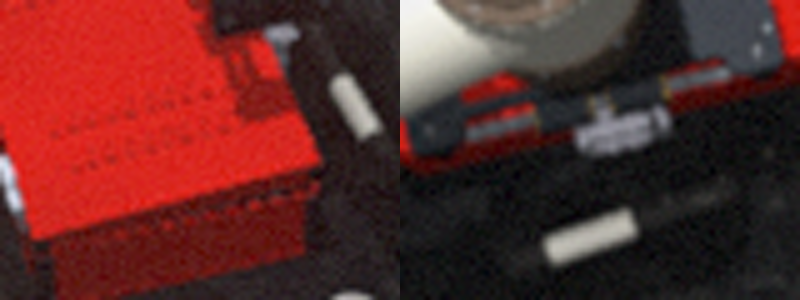

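The contents are all low, so only the catch is holding the lid. I'll press while working the force slightly forward and back to free it.

Emit:
drive_tool:
  rows:
    - [0,-2,-1,-1,0,0,0]
    - [0,-2,-1,0,0,0,0]
    - [0,0,0,0,0,0,0]

```text
time_s: 15.32
tcp_pos: [0.468, 0.1213, 0.1057]
ee_rot: [[-0.925, -0.379, 0.014], [-0.379, 0.926, 0.005], [-0.015, -0.0, -1.0]]
wrist_force: [5.2, -0.7, 11.7]
gripper_width: 0.002
gripper_force: 6.1
```

Emit:
drive_tool:
  rows:
    - [0,-2,-1,-1,0,0,0]
    - [0,-2,-1,0,0,0,0]
    - [0,0,0,0,0,0,0]

```text
time_s: 15.57
tcp_pos: [0.4669, 0.1211, 0.1058]
ee_rot: [[-0.925, -0.38, 0.021], [-0.379, 0.925, 0.009], [-0.023, 0.0, -1.0]]
wrist_force: [8.9, 0.5, 12.2]
gripper_width: 0.002
gripper_force: 6.1
```

Run:
```python
from h import *
np.set_printoptions(precision=1,suppress=True,linewidth=200)
a=.385; ex=np.array([np.cos(a),np.sin(a)]); ey=np.array([-ex[1],ex[0]])
n=np.load("top0.npz"); P=n["P"]; ok=n["ok"]; f=n["f"].astype(int)
x=P[...,:2]@ex-.549; y=P[...,:2]@ey+.063
red=(f[...,0]>90)&(f[...,0]>2*f[...,1])
for nm,mm in (("inner dark",~red),("red",red)):
    m=ok&(x>.06)&(x<.14)&(abs(y)<.11)&(P[...,2]>.062)&(P[...,2]<.26)&mm
    X=(x[m]-.086)*1000; Z=(P[m][:,2]-.058)*1000
    print(nm,m.sum())
    for z0 in range(0,190,15):
        k=(Z>z0)&(Z<=z0+15)
        if k.sum()>3: print(z0,k.sum(),np.percentile(X[k],[5,50,95]))
# catch comparison by template matching in the side view
I0=np.load("side0.npz")["f"][...,1].astype(np.float32); I1=np.load("press.npz")["f"][...,1].astype(np.float32)
r=masks_of("case_catch",capture("side"))
for q in r: print(q["p"],q["xy"],q["region"].sum())
u,v=305,238
```

```text
inner dark 1922
0 117 [-0.3 14.3 16.2]
15 184 [13.8 15.8 17.7]
30 180 [15.7 17.5 19.5]
45 190 [17.2 19.  21.1]
60 199 [18.8 20.6 22.5]
75 202 [20.6 22.4 24.1]
90 214 [22.2 23.8 25.7]
105 216 [23.5 25.5 27.6]
120 237 [25.2 27.3 29.2]
135 88 [26.6 28.2 29.5]
165 93 [19.8 24.1 34.1]
red 569
0 63 [ 1.6  7.8 13.8]
135 43 [27.4 28.4 29.7]
150 4 [22.4 31.6 36.9]
165 459 [19.8 27.3 35.3]
```

Run:
```python
from h import *
np.set_printoptions(precision=2,suppress=True,linewidth=200)
a=.385; ex=np.array([np.cos(a),np.sin(a)]); ey=np.array([-ex[1],ex[0]])
def prof(P,tag):
    x=(P[:,:2]@ex-.549)*1000; y=(P[:,:2]@ey+.063)*1000; z=P[:,2]*1000
    for z0 in (25,35,45,55,60,65,70,75,80):
        w=10 if z0<55 else 5
        k=(z>z0)&(z<=z0+w)&(abs(y)<24)&(x>-125)&(x<-78)
        if k.sum()>2: print(tag,z0,k.sum(),"x",np.percentile(x[k],[5,25,50,75,95]),"y",np.percentile(y[k],[5,95]))
for nm in("top","side"):
    n=np.load(nm+"0.npz"); prof(n["P"][n["ok"]],nm+" before")
    P=[]
    for i in range(4):
        P0,ok=cloud(capture(nm)); P.append(P0[ok])
    prof(np.concatenate(P),nm+" now")
s=sense(); print(s["time_s"],s["tcp_pos"],s["wrist_force"],s["moment"])
```

```text
top before 25 11 x [-100.89 -100.15  -99.    -96.83  -91.29] y [-22.74  21.52]
top before 35 21 x [-98.94 -94.72 -89.1  -84.61 -83.92] y [-23.17  22.78]
top before 45 19 x [-88.26 -84.53 -84.06 -83.48 -81.49] y [-20.47  23.34]
top before 55 15 x [-89.04 -83.93 -82.56 -82.37 -81.56] y [-19.27  14.96]
top before 60 5 x [-103.46 -102.25 -100.27  -96.97  -86.67] y [-22.82   4.54]
top before 65 28 x [-106.   -103.51 -101.22  -99.44  -96.25] y [-13.86  13.82]
top before 70 43 x [-105.83  -98.22  -95.81  -92.96  -90.25] y [-15.87  14.49]
top before 75 5 x [-95.16 -94.07 -93.51 -92.86 -92.83] y [-14.68   4.48]
top now 25 39 x [-101.12 -100.09  -98.73  -96.17  -91.33] y [-23.67  22.91]
top now 35 43 x [-99.82 -97.3  -94.01 -91.22 -89.16] y [-23.78  23.07]
top now 55 5 x [-99.6  -99.55 -99.49 -99.23 -99.16] y [-10.58  16.74]
top now 60 21 x [-105.15 -102.14 -100.52  -99.46  -98.86] y [-17.47  10.34]
top now 65 110 x [-107.18 -104.72 -102.37  -99.96  -98.24] y [-14.26  13.89]
top now 70 99 x [-107.41 -103.03  -97.92  -95.76  -92.74] y [-16.04  14.55]
top now 75 32 x [-99.12 -97.57 -96.39 -94.02
[... 560 characters left out ...]
 x [-103.02  -96.29  -94.8   -92.19  -88.72] y [-14.01  19.41]
side now 35 6 x [-99.41 -98.72 -97.61 -96.38 -96.11] y [ 8.4  18.79]
side now 45 27 x [-98.96 -97.22 -96.71 -95.94 -95.  ] y [ 3.52 22.01]
side now 55 11 x [-98.29 -97.62 -96.63 -95.5  -95.07] y [11.4  22.29]
side now 60 12 x [-106.14 -103.21  -97.9   -97.02  -95.84] y [ 6.03 21.44]
side now 65 36 x [-107.18 -105.27 -101.34  -98.48  -94.58] y [ 6.4  20.46]
side now 70 25 x [-102.2   -96.44  -94.67  -92.05  -88.41] y [10.86 19.36]
side now 75 10 x [-94.05 -90.11 -89.11 -88.14 -87.61] y [12.92 20.62]
side now 80 5 x [-85.21 -83.83 -83.78 -80.34 -80.06] y [17.76 23.72]
16.0667 [0.47 0.12 0.11] [ 8.52  0.8  12.87] [ 0.2  -2.71 -0.02]
```

Emit:
drive_tool:
  rows:
    - [0,5,2,-2,0,0,0]
    - [0,0,0,-1,0,0,0]
    - [0,0,0,0,0,0,0]
    - [0,0,0,0,0,0,0]
    - [0,0,0,0,0,0,0]

```text
time_s: 16.48
tcp_pos: [0.4674, 0.1211, 0.105]
ee_rot: [[-0.925, -0.379, 0.011], [-0.379, 0.925, 0.004], [-0.012, -0.001, -1.0]]
wrist_force: [-9.6, 1.1, 41.1]
gripper_width: 0.003
gripper_force: 20.1
```

Emit:
drive_tool:
  rows:
    - [0,0,0,0,0,0,0]
    - [0,0,0,0,0,0,0]
    - [0,0,0,0,0,0,0]
    - [0,0,0,0,0,0,0]
    - [0,0,0,0,0,0,0]

```text
time_s: 16.9
tcp_pos: [0.4674, 0.1212, 0.105]
ee_rot: [[-0.925, -0.379, 0.011], [-0.379, 0.925, 0.004], [-0.012, -0.001, -1.0]]
wrist_force: [-9.1, 1.6, 39.6]
gripper_width: 0.007
gripper_force: 20.1
```

Emit:
drive_tool:
  rows:
    - [0,0,0,4,0,0,0]
    - [0,0,0,4,0,0,0]
    - [0,0,0,0,0,0,0]

```text
time_s: 17.15
tcp_pos: [0.4634, 0.1191, 0.1065]
ee_rot: [[-0.927, -0.375, 0.002], [-0.375, 0.927, 0.001], [-0.002, 0.001, -1.0]]
wrist_force: [-0.2, 0.5, -0.6]
gripper_width: -0.0
gripper_force: 0.1
```

Emit:
drive_tool:
  rows:
    - [0,0,0,-4,0,0,0]
    - [0,0,0,-4,0,0,0]
    - [0,0,0,0,0,0,0]

```text
time_s: 17.4
tcp_pos: [0.4636, 0.1191, 0.1047]
ee_rot: [[-0.925, -0.379, 0.001], [-0.379, 0.925, -0.002], [-0.0, -0.002, -1.0]]
wrist_force: [-20.2, 0.1, 58.2]
gripper_width: 0.003
gripper_force: 28.9
```

It is firmly wedged: 58 N doesn't pass it, and the catch is only about 0.03 rad out. I'll nudge the lid back up by friction on its front face left of the catch, then press again slowly from a free start.

Emit:
drive_tool:
  rows:
    - [0,0,0,10,0,0,0]
    - [0,0,0,30,0,0,0]
    - [0,-19,12,0,0,0,0]
    - [0,-19,12,0,0,0,0]
    - [0,-20,13,0,0,0,0]

```text
time_s: 17.82
tcp_pos: [0.4041, 0.1556, 0.137]
ee_rot: [[-0.928, -0.374, -0.001], [-0.374, 0.928, -0.001], [0.001, -0.0, -1.0]]
wrist_force: [0.9, 1.0, -0.3]
gripper_width: 0.005
gripper_force: 0.0
```

Emit:
drive_tool:
  rows:
    - [0,0,0,0,0,0,0]
    - [0,0,0,0,0,0,0]

```text
time_s: 17.98
tcp_pos: [0.4041, 0.1558, 0.137]
ee_rot: [[-0.926, -0.377, -0.001], [-0.377, 0.926, -0.001], [0.002, -0.0, -1.0]]
wrist_force: [0.2, 0.4, -0.0]
gripper_width: 0.01
gripper_force: 0.0
```

Emit:
drive_tool:
  rows:
    - [0,0,0,-26,0,0,0]
    - [0,0,0,-26,0,0,0]
    - [0,9,3.6,0,0,0,0]
    - [0,8,3.2,0,0,0,0]
    - [0,0,0,0,0,0,0]

```text
time_s: 18.4
tcp_pos: [0.4236, 0.1628, 0.0857]
ee_rot: [[-0.927, -0.375, -0.001], [-0.375, 0.927, -0.002], [0.002, -0.001, -1.0]]
wrist_force: [-1.7, 0.6, -0.2]
gripper_width: 0.004
gripper_force: 0.5
```

Emit:
drive_tool:
  rows:
    - [0,1.8,0.7,0,0,0,0]
    - [0,1.8,0.7,0,0,0,0]
    - [0,0,0,0,0,0,0]

```text
time_s: 18.65
tcp_pos: [0.4239, 0.1628, 0.0858]
ee_rot: [[-0.927, -0.374, -0.004], [-0.374, 0.927, -0.002], [0.005, -0.0, -1.0]]
wrist_force: [-6.4, -0.4, -0.2]
gripper_width: 0.003
gripper_force: 3.0
```

Emit:
drive_tool:
  rows:
    - [0,0.5,0.2,2,0,0,0]
    - [0,0,0,2,0,0,0]
    - [0,0,0,2,0,0,0]

```text
time_s: 18.9
tcp_pos: [0.4244, 0.163, 0.0915]
ee_rot: [[-0.927, -0.374, -0.004], [-0.374, 0.927, -0.002], [0.004, -0.0, -1.0]]
wrist_force: [-5.0, -0.7, -2.5]
gripper_width: 0.003
gripper_force: 2.5
```

Emit:
drive_tool:
  rows:
    - [0,0,0,2,0,0,0]
    - [0,0,0,2,0,0,0]
    - [0,0,0,0,0,0,0]

```text
time_s: 19.15
tcp_pos: [0.4249, 0.1633, 0.0959]
ee_rot: [[-0.927, -0.375, -0.002], [-0.375, 0.927, -0.001], [0.003, -0.0, -1.0]]
wrist_force: [-5.5, -2.4, 0.0]
gripper_width: 0.007
gripper_force: 3.0
```

```bash
cat > lid.py <<'E'
from h import *
a=.385; ex=np.array([np.cos(a),np.sin(a)]); ey=np.array([-ex[1],ex[0]])
def lid():
  for nm in ("side","top"):
    c=capture(nm); P,ok=cloud(c); f=c["frame"].astype(int)
    Q=P[ok&(f[...,0]>90)&(f[...,0]>2*f[...,1])&(f[...,0]>2*f[...,2])]; x=Q[:,:2]@ex-.549; y=Q[:,:2]@ey+.063
    m=(x>-.08)&(x<.07)&(abs(y)<.12)&(Q[:,2]>.066)&(Q[:,2]<.2)
    A=np.c_[x[m],y[m],np.ones(m.sum())]; s=np.linalg.lstsq(A,Q[m,2],rcond=None)[0]; print(nm,m.sum(),"lid angle",-s[0].round(4),"front z",(s@[-.086,0,1]).round(4))
if __name__=="__main__": lid()
E
python3 lid.py
```

```text
side 2775 lid angle 0.1582 front z 0.1007
top 2840 lid angle 0.1503 front z 0.1001
```

The lid is free again at 0.155 rad. Now to the middle of the front edge, pressing slowly this time.

Emit:
drive_tool:
  rows:
    - [0,-14,-6,0,0,0,0]
    - [0,0,0,35,0,0,0]
    - [0,0,0,10,0,0,0]
    - [0,18,-12,0,0,0,0]
    - [0,18,-13,0,0,0,0]

```text
time_s: 19.67
tcp_pos: [0.4514, 0.1351, 0.1442]
ee_rot: [[-0.925, -0.379, 0.01], [-0.379, 0.925, 0.005], [-0.011, 0.001, -1.0]]
wrist_force: [0.0, -0.2, -0.9]
gripper_width: 0.007
gripper_force: 0.0
```

Emit:
drive_tool:
  rows:
    - [0,18,-13,0,0,0,0]
    - [0,0,0,-10,0,0,0]
    - [0,0,0,0,0,0,0]

```text
time_s: 19.92
tcp_pos: [0.4683, 0.1203, 0.1312]
ee_rot: [[-0.927, -0.374, 0.004], [-0.374, 0.927, 0.002], [-0.004, 0.0, -1.0]]
wrist_force: [0.0, -0.3, 0.0]
gripper_width: 0.003
gripper_force: 0.0
```

Emit:
drive_tool:
  rows:
    - [0,0,0,-4,0,0,0]
    - [0,0,0,-4,0,0,0]
    - [0,0,0,-4,0,0,0]
    - [0,0,0,-4,0,0,0]
    - [0,0,0,0,0,0,0]

```text
time_s: 20.33
tcp_pos: [0.4657, 0.1204, 0.1141]
ee_rot: [[-0.927, -0.376, -0.001], [-0.376, 0.927, -0.0], [0.001, -0.0, -1.0]]
wrist_force: [-0.2, 0.7, -0.6]
gripper_width: 0.008
gripper_force: 0.0
```

Emit:
drive_tool:
  rows:
    - [0,0,0,-1,0,0,0]
    - [0,0,0,-1,0,0,0]
    - [0,0,0,-1,0,0,0]
    - [0,0,0,-1,0,0,0]
    - [0,0,0,-1,0,0,0]

```text
time_s: 20.75
tcp_pos: [0.4662, 0.1202, 0.1097]
ee_rot: [[-0.927, -0.375, 0.0], [-0.375, 0.927, 0.0], [-0.0, -0.0, -1.0]]
wrist_force: [-0.1, 0.0, 1.3]
gripper_width: 0.004
gripper_force: 0.3
```

Emit:
drive_tool:
  rows:
    - [0,0,0,-1,0,0,0]
    - [0,0,0,-1,0,0,0]
    - [0,0,0,-1,0,0,0]
    - [0,0,0,0,0,0,0]

```text
time_s: 21.08
tcp_pos: [0.4662, 0.1202, 0.1068]
ee_rot: [[-0.927, -0.375, -0.0], [-0.375, 0.927, -0.0], [0.0, -0.0, -1.0]]
wrist_force: [-1.1, -0.8, 1.5]
gripper_width: 0.002
gripper_force: 0.6
```

Emit:
drive_tool:
  rows:
    - [0,0,0,-0.5,0,0,0]
    - [0,0,0,-0.5,0,0,0]
    - [0,0,0,0,0,0,0]

```text
time_s: 21.33
tcp_pos: [0.4662, 0.1202, 0.1065]
ee_rot: [[-0.927, -0.376, 0.0], [-0.376, 0.927, -0.0], [0.0, -0.0, -1.0]]
wrist_force: [-2.4, -0.6, 7.1]
gripper_width: 0.001
gripper_force: 3.4
```

Emit:
drive_tool:
  rows:
    - [0,0,0,-0.5,0,0,0]
    - [0,0,0,-0.5,0,0,0]
    - [0,0,0,0,0,0,0]

```text
time_s: 21.58
tcp_pos: [0.4662, 0.1201, 0.1062]
ee_rot: [[-0.927, -0.376, 0.0], [-0.376, 0.927, -0.0], [-0.0, -0.0, -1.0]]
wrist_force: [-4.6, -0.0, 12.2]
gripper_width: 0.012
gripper_force: 5.9
```

Emit:
drive_tool:
  rows:
    - [0,0,0,-0.5,0,0,0]
    - [0,0,0,0,0,0,0]
    - [0,0,0,0,0,0,0]

```text
time_s: 21.83
tcp_pos: [0.4662, 0.1202, 0.1061]
ee_rot: [[-0.927, -0.376, 0.0], [-0.376, 0.927, -0.0], [-0.0, -0.001, -1.0]]
wrist_force: [-5.8, 0.2, 14.8]
gripper_width: 0.0
gripper_force: 7.3
```

Emit:
drive_tool:
  rows:
    - [0,-1.5,-0.3,0,0,0,0]
    - [0,-1.5,-0.2,0,0,0,0]
    - [0,0,0,0,0,0,0]

```text
time_s: 22.08
tcp_pos: [0.4658, 0.1203, 0.1064]
ee_rot: [[-0.926, -0.377, 0.006], [-0.377, 0.926, 0.001], [-0.007, -0.001, -1.0]]
wrist_force: [2.1, -3.8, 8.3]
gripper_width: 0.005
gripper_force: 4.3
```

Emit:
drive_tool:
  rows:
    - [0,-1,0,-1,0,0,0]
    - [0,-1,0,-1,0,0,0]
    - [0,0,0,0,0,0,0]

```text
time_s: 22.33
tcp_pos: [0.4657, 0.1204, 0.1061]
ee_rot: [[-0.925, -0.379, 0.01], [-0.379, 0.926, 0.001], [-0.01, -0.003, -1.0]]
wrist_force: [4.0, -5.9, 16.7]
gripper_width: 0.007
gripper_force: 8.1
```

Run:
```python
from lid import *
lid(); lid()
np.set_printoptions(precision=2,suppress=True)
def prof(P,tag):
    x=(P[:,:2]@ex-.549)*1000; y=(P[:,:2]@ey+.063)*1000; z=P[:,2]*1000
    for z0,w in ((20,12),(62,8),(70,6)):
        k=(z>z0)&(z<=z0+w)&(abs(y)<16)&(x>-112)&(x<-90)
        if k.sum()>2: print(tag,z0,k.sum(),"x mean",x[k].mean(),"med",np.median(x[k]))
n=np.load("top0.npz"); prof(n["P"][n["ok"]],"before")
P=np.concatenate([ (lambda q:q[0][q[1]])(cloud(capture("top"))) for i in range(4)]); prof(P,"now")
```

```text
side 2591 lid angle 0.0953 front z 0.0901
top 1271 lid angle 0.1025 front z 0.0913
side 2596 lid angle 0.0965 front z 0.0904
top 1271 lid angle 0.1049 front z 0.0914
before 62 29 x mean -101.6771811882421 med -101.33462996446951
before 70 38 x mean -96.64799501959556 med -95.96673178470857
now 20 4 x mean -100.44999828768533 med -100.44688575017963
now 62 120 x mean -101.7989725423451 med -101.68606373130086
now 70 91 x mean -98.24641383775248 med -97.66272812093362
```

Emit:
drive_tool:
  rows:
    - [0,0,-1.5,-1.5,0,0,0]
    - [0,-1,-1.5,-1.5,0,0,0]
    - [0,0,0,0,0,0,0]

```text
time_s: 22.98
tcp_pos: [0.4658, 0.12, 0.1057]
ee_rot: [[-0.925, -0.379, 0.014], [-0.379, 0.925, 0.006], [-0.015, 0.0, -1.0]]
wrist_force: [-4.6, 2.8, 31.5]
gripper_width: 0.004
gripper_force: 15.7
```

Run:
```python
from lid import *
np.set_printoptions(precision=4,suppress=True)
s=sense(); print(s["time_s"],s["tcp_pos"],s["joints"],s["wrist_force"],s["moment"],s["gripper_force"],s["effort"])
# whatever stands close in front of the catch
P=np.concatenate([ (lambda q:q[0][q[1]])(cloud(capture(c))) for c in ("top","side","top","side")])
x=P[:,:2]@ex-.549; y=P[:,:2]@ey+.063
for x0 in np.arange(-.165,-.085,.005):
    k=(x>x0)&(x<=x0+.005)&(abs(y)<.03)&(P[:,2]<.1); print(round(x0,3),k.sum(),np.percentile(P[k,2]*1000,[10,50,90,99]) if k.sum() else "")
```

```text
22.9833 [0.4658 0.12   0.1057] [  33.9478   16.6282  -30.5099    0.228   -41.9939 -101.8591] [-4.634   2.8149 31.5076] [ 0.8998  1.664  -0.045 ] 15.711390817305073 [ -2.0627 -15.0931   6.1349   1.0142   0.7729   0.044 ]
-0.165 108 [-3.2859 -0.8868  2.7275  6.411 ]
-0.16 107 [-3.3018 -0.359   2.8107  5.221 ]
-0.155 99 [-3.6899 -0.0692  2.8276  4.6624]
-0.15 109 [-2.2942  8.7617 14.5056 17.6286]
-0.145 117 [10.4382 14.9531 17.6789 19.844 ]
-0.14 121 [10.4253 14.5346 17.5856 20.4305]
-0.135 130 [-2.7725  6.9926 15.4267 18.5331]
-0.13 118 [-3.2058 -0.2145  3.4718 16.207 ]
-0.125 106 [-3.9944 -1.1186  2.2335  3.6109]
-0.12 113 [-3.8889 -0.7137  2.3256  5.1985]
-0.115 120 [-3.6345 -0.5859  1.9825  6.2798]
-0.11 84 [-3.8201  0.0355 69.6599 72.2677]
-0.105 135 [-3.504   3.2676 69.2639 72.2189]
-0.1 156 [-1.8717 36.0472 73.1746 78.0677]
-0.095 55 [ 5.3314 54.8891 76.7259 80.5148]
-0.09 19 [-0.8202  3.4356 77.5463 79.2825]
```

Even 31 N straight down is held, and nothing stands in front of the catch, so its slope is friction-locked on the lip. I'll use both fingertips: yaw the gripper 90°, draw the catch's thumb flare outward with the front finger and press the lid with the rear one.

Emit:
drive_tool:
  rows:
    - [0,0,0,20,0,0,0]
    - [50,0,0,40,0,0,0.12]
    - [100,0,0,10,0,0,0.121]
    - [100,8,3,0,0,0,0.121]
    - [100,7,3,0,0,0,0.121]

```text
time_s: 23.6
tcp_pos: [0.4759, 0.1232, 0.1707]
ee_rot: [[-0.642, -0.767, 0.003], [-0.767, 0.642, 0.002], [-0.004, -0.001, -1.0]]
wrist_force: [-1.3, 0.6, 0.3]
gripper_width: 0.223
gripper_force: 0.0
```

Emit:
drive_tool:
  rows:
    - [100,0,0,0,0,0,0.121]
    - [100,0,0,0,0,0,0.121]
    - [100,0,0,0,0,0,0.121]
    - [100,0,0,0,0,0,0.121]
    - [100,0,0,0,0,0,0.121]

```text
time_s: 24.02
tcp_pos: [0.4752, 0.1227, 0.169]
ee_rot: [[-0.092, -0.996, 0.0], [-0.996, 0.092, 0.0], [-0.0, -0.0, -1.0]]
wrist_force: [-0.4, 0.4, -0.7]
gripper_width: 0.608
gripper_force: 0.0
```

Emit:
drive_tool:
  rows:
    - [100,0,0,0,0,0,0.121]
    - [100,0,0,0,0,0,0.121]
    - [100,0,0,0,0,0,0.121]
    - [100,0,0,0,0.03,-0.074,0.121]
    - [100,0,0,0,0,0,0]

```text
time_s: 24.43
tcp_pos: [0.4736, 0.1219, 0.1687]
ee_rot: [[0.362, -0.93, 0.062], [-0.932, -0.361, 0.029], [-0.005, -0.068, -0.998]]
wrist_force: [-0.3, -0.2, -0.5]
gripper_width: 0.956
gripper_force: 0.0
```

Emit:
drive_tool:
  rows:
    - [100,0,0,0,0,0,0]

```text
time_s: 24.52
tcp_pos: [0.4746, 0.1224, 0.1692]
ee_rot: [[0.359, -0.931, 0.061], [-0.933, -0.358, 0.029], [-0.005, -0.067, -0.998]]
wrist_force: [0.1, -0.3, -0.1]
gripper_width: 0.983
gripper_force: 0.0
```

```bash
cat > where.py <<'E'
from lid import *
np.set_printoptions(precision=4,suppress=True)
def where():
    s=sense(); p=s["tcp_pos"]; R=s["ee_rot"]
    C=np.array([[*ex,0],[*ey,0],[0,0,1]]); c=C@p-[.549,-.063,0]
    g=.0435*s["gripper_width"]+.0075
    for sg in (1,-1): print("tip",C@(p+R@[0,sg*g,.019])-[.549,-.063,0])
    print("t",s["time_s"],"tcp rel",c,"R in case\n",C@R,"\nF case",C@s["wrist_force"],s["gripper_width"],s["joints"][5])
if __name__=="__main__": where(); lid()
E
python3 where.py
```

```text
tip [-0.1121 -0.0008  0.1468]
tip [-0.0118 -0.0027  0.1536]
t 24.5167 tcp rel [-0.0632 -0.0018  0.1692] R in case
 [[-0.0181 -0.9976  0.0673]
 [-0.9998  0.0184  0.0035]
 [-0.0048 -0.0672 -0.9977]] 
F case [ 0.0227 -0.2969 -0.1308] 0.9833158616675667 -13.350460138645962
side 2718 lid angle 0.0746 front z 0.0879
top 1959 lid angle 0.0713 front z 0.0873
```

Emit:
drive_tool:
  rows:
    - [100,7,3,-25,0,0,0]
    - [100,0,0,-25,0,0,0]
    - [100,0,0,-17,0,0,0]
    - [100,0,0,0,0,0,0]

```text
time_s: 24.95
tcp_pos: [0.4819, 0.1255, 0.0998]
ee_rot: [[0.36, -0.931, 0.059], [-0.933, -0.359, 0.027], [-0.004, -0.064, -0.998]]
wrist_force: [-0.5, 0.2, 0.6]
gripper_width: 1.0
gripper_force: 0.0
```

Emit:
drive_tool:
  rows:
    - [100,0,0,-1,0,0,0]
    - [100,0,0,-1,0,0,0]
    - [100,0,0,0,0,0,0]

```text
time_s: 25.2
tcp_pos: [0.4826, 0.126, 0.101]
ee_rot: [[0.361, -0.93, 0.063], [-0.933, -0.36, 0.03], [-0.005, -0.07, -0.998]]
wrist_force: [-0.1, 0.5, 0.1]
gripper_width: 0.999
gripper_force: 0.0
```

Emit:
drive_tool:
  rows:
    - [100,0,0,-1,0,0,0]
    - [100,0,0,-1,0,0,0]
    - [100,0,0,0,0,0,0]

```text
time_s: 25.45
tcp_pos: [0.4822, 0.1257, 0.0985]
ee_rot: [[0.361, -0.93, 0.063], [-0.933, -0.36, 0.029], [-0.005, -0.069, -0.998]]
wrist_force: [0.2, -0.6, -0.1]
gripper_width: 1.004
gripper_force: 0.1
```

```bash
python3 where.py; python3 -c "
from station import sense;print(sense()['moment'])"
```

```text
tip [-0.1046 -0.0007  0.076 ]
tip [-0.0026 -0.0023  0.0831]
t 25.45 tcp rel [-0.0549 -0.0016  0.0985] R in case
 [[-0.0156 -0.9975  0.0692]
 [-0.9999  0.0159  0.0038]
 [-0.0048 -0.0691 -0.9976]] 
F case [-0.0436 -0.608  -0.0543] 1.003792350310721 -13.263116363883253
side 2319 lid angle 0.0687 front z 0.089
top 1922 lid angle 0.0637 front z 0.0878
[-0.1044227   0.29632349 -0.02078857]
```

Emit:
drive_tool:
  rows:
    - [100,0,0,-1,0,0,0]
    - [100,0,0,-1,0,0,0]
    - [100,0,0,0,0,0,0]

```text
time_s: 25.8
tcp_pos: [0.4824, 0.1258, 0.098]
ee_rot: [[0.362, -0.93, 0.064], [-0.932, -0.361, 0.029], [-0.004, -0.07, -0.998]]
wrist_force: [-5.1, -0.1, 11.5]
gripper_width: 0.996
gripper_force: 5.8
```

Emit:
drive_tool:
  rows:
    - [100,0,0,-1,0,0,0]
    - [100,0,0,-1,0.004,-0.009,0]
    - [100,0,0,0,0.004,-0.009,0]

```text
time_s: 26.05
tcp_pos: [0.4822, 0.1257, 0.0969]
ee_rot: [[0.362, -0.928, 0.082], [-0.932, -0.36, 0.038], [-0.005, -0.09, -0.996]]
wrist_force: [-8.8, -1.8, 16.7]
gripper_width: 1.002
gripper_force: 8.1
```

```bash
python3 where.py; python3 -c "
from station import sense;print(sense()['moment'])"
```

```text
tip [-0.1041 -0.0008  0.0734]
tip [-0.0023 -0.0023  0.0826]
t 26.05 tcp rel [-0.0549 -0.0016  0.0969] R in case
 [[-0.0143 -0.9958  0.0902]
 [-0.9999  0.0147  0.004 ]
 [-0.0053 -0.0901 -0.9959]] 
F case [-8.7904  1.6096 16.7215] 1.0018459330860396 -13.703764580056173
side 2333 lid angle 0.0694 front z 0.089
top 1925 lid angle 0.0636 front z 0.0882
[-0.13141495  1.77536451  0.1207803 ]
```

Emit:
drive_tool:
  rows:
    - [100,-1,0,-1,0.011,-0.028,0]
    - [100,-1,0,-1,0.011,-0.028,0]
    - [100,0,0,0,0,0,0]

```text
time_s: 26.4
tcp_pos: [0.4812, 0.1257, 0.0957]
ee_rot: [[0.364, -0.921, 0.141], [-0.931, -0.359, 0.06], [-0.004, -0.153, -0.988]]
wrist_force: [-2.7, -2.8, 18.7]
gripper_width: 1.002
gripper_force: 13.0
```

```bash
cat >> where.py <<'E'
    s=sense(); C=np.array([[*ex,0],[*ey,0],[0,0,1]]); F=C@s["wrist_force"]; M=C@s["moment"]
    D=(M[1]+.32*F[0])/.051; print("FA(front) %.1f FB(rear) %.1f"%((F[2]+D)/2,(F[2]-D)/2))
E
python3 where.py
```

```text
File "where.py", line 10
    s=sense(); C=np.array([[*ex,0],[*ey,0],[0,0,1]]); F=C@s["wrist_force"]; M=C@s["moment"]
IndentationError: unexpected indent
```

```bash
sed -i 's/^if __name__.*/if __name__=="__main__":\n    where(); lid()/' where.py; python3 where.py
```

```text
tip [-0.1034 -0.0005  0.0691]
tip [-0.0024 -0.0019  0.0847]
t 26.4 tcp rel [-0.0558 -0.0012  0.0957] R in case
 [[-0.0125 -0.9881  0.153 ]
 [-0.9999  0.013   0.0025]
 [-0.0044 -0.153  -0.9882]] 
F case [-3.5781 -1.5881 18.7441] 1.0017222516207982 -15.970480987862295
side 2352 lid angle 0.0791 front z 0.0897
top 2197 lid angle 0.0743 front z 0.0884
FA(front) 14.2 FB(rear) 7.9
```

Emit:
drive_tool:
  rows:
    - [100,-2,-0.8,0,0,0,0]
    - [100,-2,-0.8,0,0,0,0]
    - [100,-2,-0.8,0,0,0,0]
    - [100,0,0,0,0,0,0]

```text
time_s: 26.83
tcp_pos: [0.4787, 0.1252, 0.096]
ee_rot: [[0.365, -0.919, 0.146], [-0.931, -0.359, 0.063], [-0.006, -0.16, -0.987]]
wrist_force: [4.9, -2.4, 10.1]
gripper_width: 1.002
gripper_force: 4.7
```

```bash
python3 where.py
```

```text
tip [-0.1057 -0.      0.0691]
tip [-0.0049 -0.0012  0.0854]
t 26.8333 tcp rel [-0.0583 -0.0007  0.096 ] R in case
 [[-0.0113 -0.9871  0.1596]
 [-0.9999  0.0121  0.0038]
 [-0.0057 -0.1596 -0.9872]] 
F case [ 3.6709 -4.0732 10.1346] 1.0016343168023476 -16.183393937679806
side 2367 lid angle 0.0798 front z 0.0898
top 2299 lid angle 0.0766 front z 0.0885
FA(front) 10.8 FB(rear) -0.2
```

Emit:
drive_tool:
  rows:
    - [100,-1.5,-0.6,-1.5,-0.0075,0.0185,0]
    - [100,-1.5,-0.6,-1.5,-0.0075,0.0185,0]
    - [100,-1.5,-0.6,-1.5,-0.0075,0.0185,0]
    - [100,0,0,0,0,0,0]

```text
time_s: 27.27
tcp_pos: [0.4773, 0.1248, 0.0932]
ee_rot: [[0.366, -0.925, 0.096], [-0.93, -0.364, 0.042], [-0.004, -0.105, -0.994]]
wrist_force: [6.9, -2.0, 18.8]
gripper_width: 0.998
gripper_force: 8.9
```

```bash
python3 where.py
```

```text
tip [-0.1084 -0.      0.0689]
tip [-0.0071 -0.0011  0.0797]
t 27.2667 tcp rel [-0.0597 -0.0006  0.0932] R in case
 [[-0.0099 -0.9944  0.1052]
 [-0.9999  0.0102  0.0032]
 [-0.0042 -0.1052 -0.9944]] 
F case [ 5.6609 -4.4138 18.8186] 0.9979518185344426 -14.326865999574482
side 2330 lid angle 0.0359 front z 0.0825
top 2091 lid angle 0.0343 front z 0.0822
FA(front) 15.6 FB(rear) 2.6
```

The lid has passed the lip (0.035 rad). I'll press it home with the rear finger and let the catch go.

Emit:
drive_tool:
  rows:
    - [100,0,0,-1,-0.0075,0.0185,0]
    - [100,0,0,-1,-0.0075,0.0185,0]
    - [100,0,0,-1,-0.0075,0.0185,0]
    - [100,0,0,0,-0.0075,0.0185,0]
    - [100,0,0,0,0,0,0]

```text
time_s: 27.78
tcp_pos: [0.4773, 0.1248, 0.0925]
ee_rot: [[0.365, -0.931, 0.024], [-0.931, -0.365, 0.013], [-0.004, -0.028, -1.0]]
wrist_force: [-4.7, -3.4, 35.5]
gripper_width: 0.999
gripper_force: 17.8
```

```bash
python3 where.py
```

```text
tip [-0.1101  0.      0.0721]
tip [-0.0083 -0.0011  0.0749]
t 27.7833 tcp rel [-0.0597 -0.0006  0.0925] R in case
 [[-0.0113 -0.9996  0.0277]
 [-0.9999  0.0114  0.0032]
 [-0.0035 -0.0277 -0.9996]] 
F case [-5.6869 -1.3992 35.5259] 0.9989756144386518 -12.389696274390717
side 2305 lid angle -0.002 front z 0.0762
top 2014 lid angle -0.0072 front z 0.0751
FA(front) 0.2 FB(rear) 33.0
```

Emit:
drive_tool:
  rows:
    - [100,0,0,1,-0.0075,0.0185,0]
    - [100,0,0,1,-0.0075,0.0185,0]
    - [100,0,0,2,-0.0075,0.0185,0]
    - [100,0,0,3,0,0,0]
    - [100,0,0,3,0,0,0]

```text
time_s: 28.3
tcp_pos: [0.472, 0.1227, 0.0966]
ee_rot: [[0.361, -0.932, -0.043], [-0.933, -0.361, -0.013], [-0.004, 0.045, -0.999]]
wrist_force: [0.3, 0.6, 0.0]
gripper_width: 0.999
gripper_force: 0.1
```

Emit:
drive_tool:
  rows:
    - [100,0,0,30,0,0,0]
    - [100,0,0,40,0,0,0]
    - [100,0,0,40,0,0,0]
    - [100,0,0,40,0,0,0]
    - [0,0,-40,30,0,0,0]

```text
time_s: 28.72
tcp_pos: [0.4709, 0.0907, 0.2734]
ee_rot: [[0.366, -0.93, -0.044], [-0.931, -0.365, -0.014], [-0.003, 0.046, -0.999]]
wrist_force: [1.5, 0.0, 0.8]
gripper_width: 0.978
gripper_force: 0.0
```

Emit:
drive_tool:
  rows:
    - [0,-10,-40,0,0,0,0]
    - [0,-10,-40,0,0,0,0]
    - [0,-10,-40,0,0,0,0]
    - [0,-10,-40,0,0,0,0]
    - [0,-10,-40,0,0,0,0]

```text
time_s: 29.13
tcp_pos: [0.4177, -0.1133, 0.2692]
ee_rot: [[0.361, -0.931, -0.051], [-0.932, -0.361, -0.016], [-0.004, 0.053, -0.999]]
wrist_force: [0.8, 0.0, -0.0]
gripper_width: 0.632
gripper_force: 0.0
```

Emit:
drive_tool:
  rows:
    - [0,-10,-40,0,0,0,0]
    - [0,-10,-40,0,0,0,0]
    - [0,-10,-40,0,0,0,0]
    - [0,-10,-40,0,0,0,0]
    - [0,-10,-40,0,0,0,0]

```text
time_s: 29.55
tcp_pos: [0.3678, -0.3131, 0.269]
ee_rot: [[0.361, -0.931, -0.051], [-0.933, -0.36, -0.015], [-0.005, 0.052, -0.999]]
wrist_force: [0.7, -0.1, 0.3]
gripper_width: 0.25
gripper_force: 0.0
```

```bash
cat > chk.py <<'E'
from where import *
where(); lid()
C=np.array([[*ex,0],[*ey,0],[0,0,1]])
def prof(P,tag):
    x=(P[:,:2]@ex-.549)*1000; y=(P[:,:2]@ey+.063)*1000; z=P[:,2]*1000
    for z0,w in ((20,12),(35,10),(62,8),(70,6)):
        k=(z>z0)&(z<=z0+w)&(abs(y)<16)&(x>-115)&(x<-90)
        if k.sum()>2: print(tag,z0,k.sum(),"x med",np.median(x[k]),"5/95",np.percentile(x[k],[5,95]))
for nm in("top","side"):
    n=np.load(nm+"0.npz"); prof(n["P"][n["ok"]],nm+" before")
    P=np.concatenate([(lambda q:q[0][q[1]])(cloud(capture(nm))) for i in range(4)]); prof(P,nm+" now")
d=capture("top"); P,ok=cloud(d)
for l in ["wrench","thread_bottle","grease_tin","paint_marker"]:
    r=masks_of(l,d)
    if r: print(l,np.median(P[r[0]["region"]&ok],0))
E
python3 chk.py
```

```text
tip [-0.345 -0.365  0.251]
tip [-0.3084 -0.3655  0.2491]
t 29.55 tcp rel [-0.3257 -0.3654  0.269 ] R in case
 [[-0.016  -0.9985 -0.0523]
 [-0.9999  0.0157  0.0055]
 [-0.0047  0.0524 -0.9986]] 
F case [ 0.6516 -0.3788  0.2683] 0.24958456701030207 40.40477224362291
side 2706 lid angle -0.0006 front z 0.0746
top 4538 lid angle 0.0004 front z 0.0747
top before 62 29 x med -101.33462996446951 5/95 [-105.9923  -98.0389]
top before 70 38 x med -95.96673178470857 5/95 [-106.0123  -90.3714]
top now 20 7 x med -100.43827599994798 5/95 [-101.0479  -99.8047]
top now 35 4 x med -98.63538803588617 5/95 [-98.7781 -98.2275]
top now 62 133 x med -101.42428164568557 5/95 [-105.6989  -93.3873]
top now 70 132 x med -95.7330681002051 5/95 [-106.4733  -90.5485]
side before 20 3 x med -94.89921264080058 5/95 [-96.0147 -94.2833]
side before 35 6 x med -96.27748548494905 5/95 [-97.1628 -95.5706]
side before 62 17 x med -102.8286246341375 5/95 [-106.069   -91.4447]
side before 70 16 x med -95.4229008963 5/95 [-100.9866  -92.4116]
side now 35 9 x med -95.95934296112641 5/95 [-96.9358 -95.4866]
side now 62 53 x med -102.03188209900705 5/95 [-105.9876  -97.0868]
side now 70 70 x med -94.43643105682762 5/95 [-104.4163  -90.4236]
wrench [0.4605 0.3083 0.0068]
thread_bottle [ 0.6413 -0.002   0.0512]
grease_tin [ 0.5632 -0.0529  0.0306]
paint_marker [0.3962 0.1053 0.0137]
```

The lid is at 0.000 rad, the catch profile is back to upright, and the neighbours and case are where they were. Handing in.

```bash
python3 -c "
from station import finish_job; print(finish_job())"
```

```text
the job is handed in; nothing more can be done
None
```

The rack is folded flat, the lid measures fully shut (0.000 rad) with the catch back upright over its lip, and the case and its near neighbours did not move. The lid would not snap even at up to 62 N, far above the stated 6 to 10 N, so I nudged it back up once and drew the catch outward with a fingertip while pressing it shut. I handed in at about 30 s, and no verdict came back.

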